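# Set out the sharpening stones from the drying stack

### The arm

A 6-joint arm with a two-finger parallel gripper is mounted at the origin on a cart in front of the work surface, level with it; the furniture and walls round the work are solid. World frame = base frame: x ahead of the robot, y to its left, z up, the work surface at z = 0. Lengths are in m, angles in rad, forces in N, time in s.
With the tool pointing down it reaches from about 0.35 to 0.975 m from the base axis. Payload 4.9 kg.
Tool frame: the origin (TCP) lies on the centre line of the jaws, within the pads' length; the fingertips stand ahead of it and the grasp point (between the pads) is the TCP (manip.tip_extent is the z of the fingertips in the tool frame, in m); z points along the fingers, y is the line along which they close (so a half turn about z gives the same grasp; the last joint's range is limited). The gripper opens to 85 mm and grips with 20 to 120 N. Pads are 22 mm wide; open, the fingers measure 114 mm over their backs; the gripper's body (76 mm by 85 mm) begins 54 mm behind the grasp point. The pads swing forward as they close: fully open they stand 13 mm farther back than shut.
Start: joints at [0.998, 0.053, 1.613, -0, 1.476, -0.119], TCP at [0.274, 0.562, 0.25] pointing down, gripper open.
Joint ranges: [-3.01, 3.01], [-1.01, 2.22], [0.06, 2.58], [-1.02, 4.17], [0.09, 2.62], [-3.14, 3.14]. Speed limits (rad/s): [2.57, 2.57, 3.14, 3.14, 3.14, 3.14].

### API

Orientations are given as a unit quaternion [w, x, y, z].
In Python, from plant import manip gives the robot as it stands. The module is installed in compiled form; this text tells all that it offers.
- The arm moves only by the shell command python3 -m crank, which reads ROWS from standard input. ROWS is one flat JSON list of numbers that holds 1 to 5 rows one after another, with no inner brackets; each row has 7 numbers: the opening from 0.0 (shut) to 1.0 (fully open), then dx, dy, dz in a scale on which 1.0 is 300 mm, then a rotation vector rx, ry, rz in fractions of the full range, 1 being pi rad; each row shifts and turns the commanded pose from where the row before left it, along the tool's axes as they then stand; what a row does not reach is not made up. A row lasts 1/8 s, in which the tool goes at most 0.0625 m and 0.188 rad, less where a joint would pass 70% of its speed; a pose out of reach is approached as far as the arm can. The fingers move at their own pace and stop on an object; the grip force is fixed at half the most. Time passes only in rows, so rows that do not move let the fingers close. It prints the time, the measured TCP pose, the force, the opening and the grip force at its end. Input that does not fit is refused with a message, and nothing moves.
- manip.state(): the state, without advancing time (a new reading comes with each control period).
- manip.grab_frame(name): name is "scene" or "side" or "wrist"; returns (picture, depth): 420x560x3 uint8, red, green, blue; 420x560 float32, m along the optical axis (not along the pixel's ray), 0 where there is no reading.
- manip.camera_params(name): a dict with "intrinsics" (3x3 intrinsics, pixels), "xyz" and "orientation" of the camera in the world. Camera axes: x right, y down, z forward; pixel columns grow to the right and rows downward; lengths in m; the calibration is good to about 2 mm. A picture is of the moment at which its call begins: read the wrist's pose just before it. camera_params takes no time and is no camera call; for the wrist camera it gives the pose at the moment of the call.
- manip.job_done(): hands the job in; it is judged then, once.
Trained networks look in the newest picture that a camera, given by its name, has taken for a name from the list of things; names that differ only in an ending like _2 or _b are one class to them, and where a whole thing is asked for, a point or a joint stands for the part that bears it (a point fixed in the world has none). Each returns a list of dicts, best first, with "conf" (0 to 1); they miss things now and then, are a little off and sometimes report something else, mostly with a low value. They report only what shows in the picture. A call takes as long as a camera call.
- manip.look_for(camera, query): "extent" ([left, top, right, bottom] in pixels, round what is visible of it).
- manip.outline_of(camera, query): "region" (420x560 bool, what is visible of it) and "extent" ([left, top, right, bottom] in pixels, round what is visible of it).
- manip.mark_of(camera, query): "centre" ([row, column] in pixels: a listed point, or the origin of a listed thing).
The state is a dict: "time": time; "joint_pos": joint angles; "joint_vel": joint speeds; "joint_efforts": joint torques, N m; "tool_pos": TCP position; "tool_rot": TCP orientation; "contact_force": force on the tool from outside, world axes, zero at the start; "ft_torque": the same for the moment, N m; "gripper_width": opening from 0.0 (shut) to 1.0 (fully open); "grasp_force": force on a finger pad.
Only numpy, scipy, OpenCV 4.12 (cv2) and the standard library are available. Lean on these libraries where they do the work, as an engineer would, in place of code of your own. Each camera call takes 0.05 s, during which the arm holds its last target. There are 200 camera calls.

### The job

The sharpening stones have been left stacked crosswise on the black mat to dry. Take the stack apart and lay each of the three bench stones (dark green, orange, cream) flat and fully down in the holder made for it, the one with end stops of its own colour, and lay the small slate-grey dressing stone lengthwise along the middle of the cream stone in its holder. Stones chip easily, so keep them level and set them down gently without dropping them, and do not shift the block plane or the brush.

Things in the scene. Friction and masses are not known exactly. Their poses are not given: they have to be found in the camera images.
- mat: drying mat, fixed: thin black ribbed rubber, 172 (x) by 150 (y), 5 thick, under the stack; origin at the centre of its underside, on the bench
- coarse_stone: coarse sharpening stone, dark green: flat rectangular block, 150 long (x), 50 wide (y), 24 thick (z up), 0.36 kg; origin at the centre of its underside; either end of its length may lead. At the start one of the two lower stones, side by side along the mat's x with a gap of 30.
- medium_stone: medium sharpening stone, brick orange: flat rectangular block, 130 long (x), 50 wide (y), 24 thick (z up), 0.32 kg; origin at the centre of its underside; either end of its length may lead. At the start the other lower stone.
- fine_stone: fine sharpening stone, cream: flat rectangular block, 115 long (x), 44 wide (y), 24 thick (z up), 0.24 kg; origin at the centre of its underside; either end of its length may lead. At the start it lies across both lower stones, about 38 from the dressing stone.
- dressing_stone: dressing stone, the smallest, slate grey: flat rectangular block, 92 long (x), 32 wide (y), 24 thick (z up), 0.15 kg; origin at the centre of its underside; either end of its length may lead. At the start it lies across both lower stones beside the fine stone.
- coarse_holder: coarse stone's holder, fixed: dark wood board 180 (x) by 76 (y) with dark green end stops. Origin at its underside's centre, on the bench; flat bed 15 above it. At each end a stop and two short cheeks (beside the stone's last 16 mm) rise 9 above the bed and lean outward: the 150 x 50 stone, lying along x, has 4 play all round at the bed, 8 at their tops. Sides open between the cheeks.
- medium_holder: medium stone's holder, fixed: dark wood board 160 (x) by 76 (y) with brick orange end stops. Origin at its underside's centre, on the bench; flat bed 15 above it. At each end a stop and two short cheeks (beside the stone's last 16 mm) rise 9 above the bed and lean outward: the 130 x 50 stone, lying along x, has 4 play all round at the bed, 8 at their tops. Sides open between the cheeks.
- fine_holder: fine stone's holder, fixed: dark wood board 145 (x) by 70 (y) with cream end stops. Origin at its underside's centre, on the bench; flat bed 15 above it. At each end a stop and two short cheeks (beside the stone's last 16 mm) rise 9 above the bed and lean outward: the 115 x 44 stone, lying along x, has 4 play all round at the bed, 8 at their tops. Sides open between the cheeks.
- block_plane: bystander, loose: black block plane, 52 x 178 x 46, standing on its sole on the bench in the same row; origin at the centre of its sole, length along its y
- bench_brush: bystander, loose: flat brush with brown wooden handle, 38 x 186 x 12, lying on the bench in the same row; origin at the centre of its underside, length along its y

How it is judged:
By the outcome, as a careful person would: the job done as asked, in the order asked, and still so for the second after the job is handed in, with the robot touching nothing.
It also fails if it takes over 122 s, if anything falls off the work surface, if the arm or the gripper's body presses on something with over 40 N, if the wrist force passes 120 N, or if a joint passes its speed limit or range.

## Working session

There is one attempt and no reset: what is moved stays moved. The work goes in short steps, Python scripts to look and compute and a shell command to move; the robot and the scene stay as the last step left them, time stands still between calls to the robot, and variables do not carry over. Pictures are saved under pics/ and viewed, at most 14 in all, crops included, and the job is handed in when it is done.

```bash
mkdir -p pics; cat > h.py <<'E'
import numpy as np,cv2
from plant import manip
from scipy.spatial.transform import Rotation as R
def rot(q): return R.from_quat([q[1],q[2],q[3],q[0]]).as_matrix()
def cloud(name,save=None):
    im,d=manip.grab_frame(name); c=manip.camera_params(name)
    if save: cv2.imwrite('pics/'+save,im[:,:,::-1])
    K=np.array(c['intrinsics']); v,u=np.mgrid[:420,:560]
    P=np.stack([(u-K[0,2])/K[0,0]*d,(v-K[1,2])/K[1,1]*d,d],-1)@rot(c['orientation']).T+np.array(c['xyz'])
    P[d==0]=np.nan
    return im,P
def rect(P,mask,zlo,zhi):
    m=mask&(P[...,2]>zlo)&(P[...,2]<zhi); q=P[m]
    if len(q)<30: return None
    (cx,cy),(w,h),a=cv2.minAreaRect((q[:,:2]*1000).astype(np.float32))
    if w<h: w,h,a=h,w,a+90
    return [round(x,1) for x in (cx,cy,w,h,(a+90)%180-90,np.median(q[:,2])*1000)],len(q)
E
python3 - <<'E'
from h import *
s=manip.state();print(s['tool_pos'],s['tool_rot'],manip.tip_extent)
for n in('scene','side'):
    im,P=cloud(n,n+'1.png');c=manip.camera_params(n);print(n,c['xyz'])
    np.save(n+'.npy',P)
    for o in('mat','coarse_stone','medium_stone','fine_stone','dressing_stone','coarse_holder','medium_holder','fine_holder','block_plane','bench_brush'):
        r=manip.outline_of(n,o)
        if r:
            m=r[0]['region'];z=P[...,2][m];print(o,round(r[0]['conf'],2),r[0]['extent'],np.round(np.nanpercentile(z,[5,50,95])*1000,1),rect(P,m,-.1,.5))
E
```

```text
[0.27368682 0.56125318 0.24907494] [-3.31461471e-04  2.24958534e-01  9.74367810e-01 -9.58295216e-04] 0.019
scene [-0.6415411   0.69988301  1.11637064]
mat 0.63 [183.2, 234.6, 247.9, 268.8] [-1.5  3.2  8.6] ([466.3, 275.7, 209.7, 118.0, 53.5, np.float64(3.2)], 416)
coarse_stone 0.75 [182.7, 225.5, 223.4, 261.8] [ 6.6 26.  31.9] ([518.7, 295.4, 185.0, 52.9, 8.0, np.float64(26.0)], 418)
medium_stone 0.6 [210.0, 220.2, 240.0, 250.7] [ 9.9 26.3 38.1] ([514.3, 208.1, 147.8, 60.9, -4.8, np.float64(26.3)], 175)
fine_stone 0.95 [199.8, 227.9, 238.5, 249.0] [34.5 50.8 55.9] ([478.2, 248.6, 115.0, 71.2, -87.0, np.float64(50.8)], 518)
dressing_stone 0.62 [193.9, 215.5, 221.8, 236.4] [33.3 49.9 55.7] ([568.0, 254.4, 95.3, 89.5, 2.5, np.float64(49.9)], 298)
coarse_holder 0.65 [141.2, 232.7, 180.7, 274.7] [ 7.5 14.7 25.6] ([422.1, 437.6, 403.8, 90.6, -10.6, np.float64(14.7)], 778)
medium_holder 0.76 [316.7, 175.3, 355.5, 205.8] [ 3.4 14.7 25.5] ([570.8, -259.3, 266.3, 96.0, -9.8, np.float64(14.7)], 704)
fine_holder 0.57 [359.7, 160.1, 386.4, 190.2] [ 8.5 15.5 25.3] ([525.3, -429.9, 151.5, 89.1, -11
[... 834 characters left out ...]
.0] [33.1 51.  53.9] ([549.6, 245.8, 92.3, 30.5, -89.8, np.float64(51.0)], 173)
coarse_holder 0.7 [243.9, 271.4, 312.3, 306.1] [ 7.4 14.2 24.5] ([532.7, -231.9, 169.1, 123.3, -8.6, np.float64(14.2)], 1713)
medium_holder 0.92 [246.3, 271.9, 313.0, 304.6] [ 5.  14.2 24.5] ([528.1, -228.5, 176.3, 126.0, -6.9, np.float64(14.2)], 1752)
fine_holder 0.95 [241.9, 329.0, 317.0, 371.3] [ 9.4 14.3 24.8] ([530.1, -420.3, 153.6, 89.7, -9.2, np.float64(14.3)], 2070)
block_plane 0.57 [250.7, 203.7, 305.8, 223.9] [ 0.2 18.4 42. ] ([520.0, 107.7, 181.6, 117.7, 5.6, np.float64(18.4)], 1015)
bench_brush 0.64 [250.3, 242.6, 315.5, 255.7] [ 2.1  9.2 12.2] ([533.8, -79.4, 183.8, 38.4, -0.1, np.float64(9.2)], 500)
```

The manual's scale: shifts go in shares of 300 mm and turns go in shares of pi rad. Converting my numbers, -0.05 m is -0.1667, -0.03 m is -0.1.

```bash
echo '[1, -0.1667, -0.1, -0.05, 0, 0, 0, 1, -0.1667, -0.1, -0.05, 0, 0, 0, 1, -0.1667, -0.1, -0.05, 0, 0, 0, 1, -0.1667, -0.1, -0.05, 0, 0, 0, 1, -0.1667, -0.1, -0.05, 0, 0, 0]' | python3 -m crank; echo '[0.75, -0.1333, -0.1, 0, 0, 0, 0, 0.75, -0.1333, -0.0667, 0, 0, 0, 0, 0.75, 0, 0, 0, 0, 0, 0.0557, 0.75, 0, 0, 0, 0, 0, 0.0557, 0.75, 0, 0, 0, 0, 0, 0.0557]' | python3 -m crank;echo '[0.75, 0, 0, 0, 0, 0, 0.0557, 0.75, 0, 0, 0, 0, 0, 0.0557, 0.75, 0, 0, 0, 0, 0, 0.0557, 0.75, 0, 0, 0, 0, 0, 0]' | python3 -m crank
python3 - <<'E'
from h import *
im,P=cloud('wrist','w1.png');c=manip.camera_params('wrist');print(c,manip.tip_extent,manip.state()['joint_pos'])
for o in('coarse_stone','medium_stone','fine_stone','dressing_stone','coarse_holder','block_plane'):
        r=manip.outline_of('wrist',o)
        if r:
            m=r[0]['region'];z=P[...,2][m];zt=np.nanpercentile(z,60);print(o,round(r[0]['conf'],2),r[0]['extent'],zt,rect(P,m,zt-.008,zt+.008))
E
```

```text
time: 1.72
tool_pos: [0.4336, 0.3157, 0.326]
tool_rot: [0.0, 0.225, 0.974, 0.0]
contact_force: [0.2, 0.3, -0.5]
gripper_width: 1.003
grasp_force: 0.0
time: 2.35
tool_pos: [0.483, 0.237, 0.3254]
tool_rot: [0.0, 0.473, 0.881, 0.0]
contact_force: [0.4, -0.2, -1.1]
gripper_width: 0.751
grasp_force: 0.0
time: 2.85
tool_pos: [0.4829, 0.2373, 0.3254]
tool_rot: [0.0, 0.682, 0.731, 0.0]
contact_force: [-0.9, 1.4, 0.4]
gripper_width: 0.752
grasp_force: 0.0
{'intrinsics': array([[357.0606402 ,   0.        , 279.58712636],
       [  0.        , 357.0606402 , 204.87506555],
       [  0.        ,   0.        ,   1.        ]]), 'xyz': array([0.47956435, 0.30820169, 0.4480108 ]), 'orientation': array([0.14251386, 0.98916294, 0.03491429, 0.00524121])} 0.019 [ 3.18423757e-01 -1.89729539e-01  1.71996652e+00 -5.75586029e-05
  1.61126107e+00  2.48473951e-01]
coarse_stone 0.91 [240.5, 98.3, 370.8, 143.0] 0.028133181878597757 ([510.7, 288.9, 150.3, 50.0, 5.5, np.float64(27.9)], 3456)
medium_stone 0.69 [252.7, 164.7, 357.9, 207.9] 0.028123127705301686 ([516.0, 210.1, 130.3, 50.3, 2.8, np.float64(27.9)], 1806)
fine_stone 0.61 [251.5, 104.1, 288.6, 208.7] 0.0521286918854393 ([473.9, 246.2, 113.9, 43.7, -85.5, np.float64(51.9)], 3969)
dressing_stone 0.78 [320.7, 113.5, 354.5, 198.6] 0.05206278221981053 ([548.2, 250.7, 91.0, 32.3, -86.1, np.float64(51.9)], 2355)
coarse_holder 0.92 [256.2, 0.8, 425.8, 39.4] 0.014458532065377127 ([536.5, 399.2, 180.8, 38.3, 2.7, np.float64(14.0)], 4882)
block_plane 0.96 [233.9, 251.4, 362.2, 301.5] 0.02496391022775606 ([520.2, 83.0, 161.1, 53.2, 8.3, np.float64(24.6)], 2468)
```

View pics/w1.png

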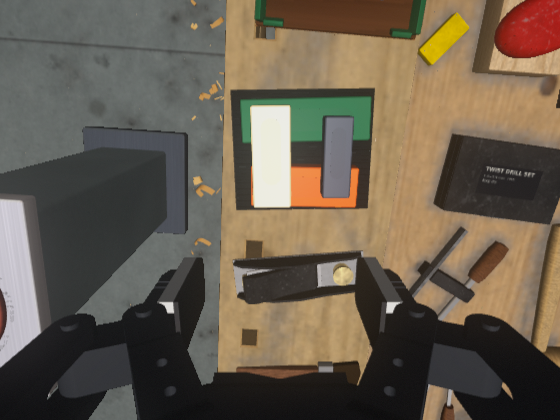

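View pics/side1.png

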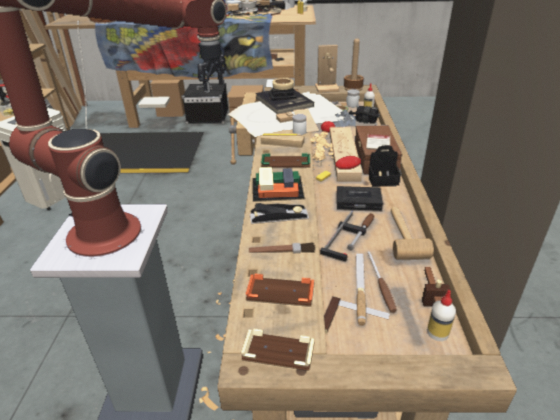

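To row units: 0.06 m is 0.2, 0.05 m is 0.1667.

```bash
echo '[0.75, 0.0333, -0.0267, 0.1667, 0, 0, 0, 0.75, 0, 0, 0.2, 0, 0, 0, 0.75, 0, 0, 0.2, 0, 0, 0, 0.75, 0, 0, 0.1667, 0, 0, 0, 0.75, 0, 0, 0.0667, 0, 0, 0]' | python3 -m crank; echo '[0.75, 0, 0, 0.0667, 0, 0, 0, 0.75, 0, 0, 0.0333, 0, 0, 0, 0.75, 0, 0, 0, 0, 0, 0]' | python3 -m crank; python3 - <<'E'
from h import *
im,P=cloud('wrist','w2.png')
E
```

```text
time: 3.82
tool_pos: [0.4717, 0.2459, 0.0811]
tool_rot: [-0.002, 0.683, 0.731, -0.003]
contact_force: [0.2, 0.6, 1.9]
gripper_width: 0.75
grasp_force: 0.0
time: 4.2
tool_pos: [0.4739, 0.2466, 0.0548]
tool_rot: [-0.0, 0.683, 0.73, -0.001]
contact_force: [0.5, 0.5, -0.3]
gripper_width: 0.75
grasp_force: 0.0
```

View pics/w2.png

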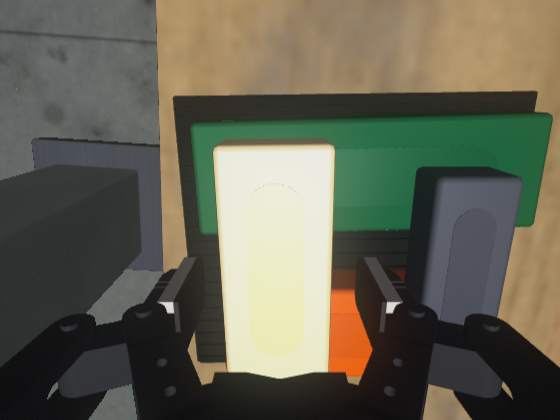

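To row units: 0.001 m is 0.0033.

```bash
echo '[0.6, 0, 0, 0.0033, 0, 0, 0, 0.5, 0, 0, 0, 0, 0, 0, 0.4, 0, 0, 0, 0, 0, 0, 0.3, 0, 0, 0, 0, 0, 0, 0.3, 0, 0, 0, 0, 0, 0]' | python3 -m crank; echo '[0.3, 0, 0, -0.0333, 0, 0, 0, 0.3, 0, 0, -0.0667, 0, 0, 0, 0.3, 0, 0, -0.1333, 0, 0, 0, 0.3, 0, 0, -0.1667, 0, 0, 0, 0.3, 0, 0, -0.1, 0, 0, 0]' | python3 -m crank
```

```text
time: 4.88
tool_pos: [0.4749, 0.2471, 0.0556]
tool_rot: [0.0, 0.683, 0.73, 0.001]
contact_force: [-1.3, -0.5, 5.4]
gripper_width: 0.498
grasp_force: 61.9
time: 5.5
tool_pos: [0.4749, 0.2469, 0.2071]
tool_rot: [0.001, 0.683, 0.73, 0.001]
contact_force: [-0.1, 0.7, -3.0]
gripper_width: 0.499
grasp_force: 61.6
```

To row units: -0.055 m is -0.1833, -0.01 m is -0.0333.

```bash
echo '[0.3, -0.1, -0.0167, -0.0333, 0, 0, 0, 0.3, -0.1667, -0.0333, -0.0333, 0, 0, 0, 0.3, -0.1833, -0.0333, -0.0333, 0, 0, 0, 0.3, -0.1833, -0.0333, -0.0333, 0, 0, 0, 0.3, -0.1833, -0.0333, -0.0167, 0, 0, 0]' | python3 -m crank; echo '[0.3, -0.1833, -0.0333, 0, 0, 0, 0, 0.3, -0.1833, -0.0333, 0, 0, 0, 0, 0.3, -0.1833, -0.0333, 0, 0, 0, 0, 0.3, -0.1833, -0.0333, 0, 0, 0, 0, 0.3, -0.1833, -0.0333, 0, 0, 0, 0]' | python3 -m crank;  echo '[0.3, -0.1833, -0.0333, 0, 0, 0, 0, 0.3, -0.1667, -0.0333, 0, 0, 0, 0, 0.3, -0.1167, -0.02, 0, 0, 0, 0, 0.3, 0, 0, 0, 0, 0, 0.0318, 0.3, 0, 0, 0, 0, 0, 0.0541]' | python3 -m crank;  echo '[0.3, 0, 0, 0, 0, 0, 0.0541, 0.3, 0, 0, 0, 0, 0, 0.0541, 0.3, 0, 0, 0, 0, 0, 0.0541, 0.3, 0, 0, 0, 0, 0, 0.0541, 0.3, 0, 0, 0, 0, 0, 0.0541]' | python3 -m crank; echo '[0.3, 0, 0, 0, 0, 0, 0.0541, 0.3, 0, 0, 0, 0, 0, 0.0541, 0.3, 0, 0, 0, 0, 0, 0.0541, 0.3, 0, 0, 0, 0, 0, 0.0477, 0.3, 0, 0, 0, 0, 0, 0]' | python3 -m crank
python3 - <<'E'
from h import *
im,P=cloud('wrist','w3.png');np.save('w3.npy',P)
for o in('fine_stone','fine_holder','medium_holder'):
        r=manip.outline_of('wrist',o)
        if r:
            m=r[0]['region'];z=P[...,2][m];print(o,round(r[0]['conf'],2),r[0]['extent'],np.nanpercentile(z,[5,50,95]),rect(P,m,.008,.03),rect(P,m,.018,.028))
E
```

```text
time: 6.12
tool_pos: [0.4452, -0.0023, 0.2498]
tool_rot: [0.001, 0.683, 0.731, 0.0]
contact_force: [1.6, -0.0, -3.5]
gripper_width: 0.501
grasp_force: 61.6
time: 6.75
tool_pos: [0.4134, -0.2801, 0.249]
tool_rot: [0.0, 0.683, 0.73, 0.0]
contact_force: [-0.2, 0.7, -1.8]
gripper_width: 0.499
grasp_force: 61.5
time: 7.38
tool_pos: [0.3971, -0.4202, 0.2485]
tool_rot: [-0.001, 0.777, 0.629, -0.0]
contact_force: [-0.9, -0.1, -2.8]
gripper_width: 0.496
grasp_force: 61.5
time: 8.0
tool_pos: [0.3974, -0.4195, 0.2487]
tool_rot: [-0.0, 0.967, 0.253, -0.0]
contact_force: [-0.7, 0.4, -2.5]
gripper_width: 0.501
grasp_force: 61.5
time: 8.62
tool_pos: [0.3974, -0.4196, 0.2488]
tool_rot: [-0.0, 0.998, -0.07, -0.0]
contact_force: [-0.7, -0.3, -3.0]
gripper_width: 0.5
grasp_force: 61.5
fine_stone 0.62 [220.4, 140.5, 339.5, 376.7] [0.24396335 0.24524158 0.24621635] None None
fine_holder 0.56 [224.2, 1.8, 307.3, 110.1] [0.01266222 0.01421511 0.02441389] ([509.7, -422.4, 97.5, 72.9, -8.9, np.float64(14.2)], 8426) ([477.2, -417.3, 72.8, 31.1, 79.9, np.float64(23.9)], 1137)
medium_holder 0.86 [29.1, 1.4, 136.6, 144.7] [0.01213661 0.01412798 0.02374928] ([518.0, -247.8, 129.0, 79.6, -6.5, np.float64(14.1)], 12109) ([469.5, -242.3, 79.6, 31.5, 83.4, np.float64(23.8)], 1188)
```

View pics/w3.png

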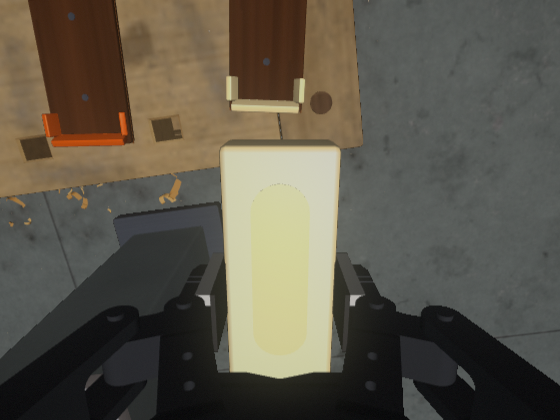

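To row units: -0.05 m is -0.1667, -0.04 m is -0.1333.

```bash
echo '[0.3, -0.0667, 0, -0.1333, 0, 0, 0, 0.3, -0.0667, 0.0667, -0.1667, 0, 0, 0, 0.3, -0.0667, 0.0667, -0.1667, 0, 0, 0, 0.3, 0, 0, -0.0667, 0, 0, 0, 0.3, 0, 0, 0, 0, 0, 0]' | python3 -m crank
python3 - <<'E'
from h import *
im,P=cloud('wrist','w4.png');s=manip.state();print(s['tool_pos'],s['tool_rot'])
for o in('fine_stone','fine_holder','medium_holder'):
        r=manip.outline_of('wrist',o)
        if r:
            m=r[0]['region'];z=P[...,2][m];print(o,round(r[0]['conf'],2),r[0]['extent'],np.nanpercentile(z,[5,50,95]),rect(P,m,.008,.03),rect(P,m,.018,.028),rect(P,m,.3,.5))
E
```

```text
time: 9.45
tool_pos: [0.3331, -0.4511, 0.4108]
tool_rot: [0.001, 0.997, -0.071, 0.001]
contact_force: [0.8, 0.5, -2.6]
gripper_width: 0.497
grasp_force: 62.3
[ 0.33309352 -0.45053623  0.40836861] [-5.14893746e-04  9.97509409e-01 -7.05316020e-02 -7.79549906e-05]
fine_stone 0.75 [220.2, 139.3, 341.0, 378.4] [0.40336435 0.40471567 0.40571972] None None ([341.4, -452.2, 100.5, 44.3, -8.0, np.float64(404.7)], 26014)
fine_holder 0.94 [207.6, 1.2, 267.4, 64.4] [0.0095605  0.01148486 0.02197544] ([499.0, -418.8, 77.9, 71.5, -8.6, np.float64(11.5)], 3341) ([476.4, -415.4, 71.5, 31.2, 80.1, np.float64(21.4)], 497) None
medium_holder 0.89 [77.3, 0.0, 143.4, 90.7] [0.00976581 0.01199107 0.02213529] ([507.2, -245.5, 109.4, 79.0, -7.8, np.float64(12.0)], 5094) ([468.5, -240.2, 79.0, 31.0, 82.8, np.float64(22.1)], 537) None
```

View pics/w4.png

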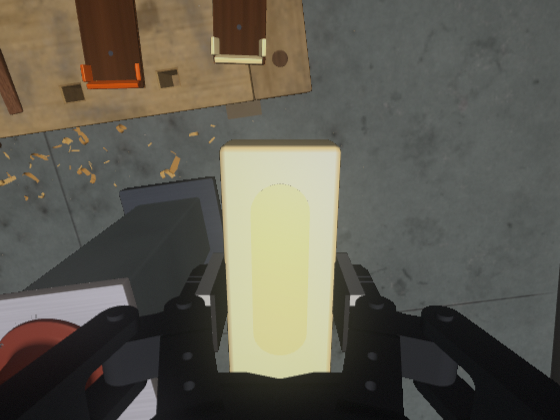

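To row units: -0.03 m is -0.1, 0.025 m is 0.0833.

```bash
echo '[0.3, 0.1, 0, 0, 0, 0, 0, 0.3, 0.1, 0, 0, 0, 0, 0, 0.3, 0.0833, -0.0667, 0, 0, 0, 0, 0.3, 0, -0.1, 0, 0, 0, 0, 0.3, 0, 0, 0, 0, 0, 0]' | python3 -m crank
python3 - <<'E'
from h import *
im,P=cloud('wrist','w5.png');s=manip.state();print(s['tool_pos'],s['tool_rot'])
for o in('fine_stone','fine_holder','medium_holder'):
        r=manip.outline_of('wrist',o)
        if r:
            m=r[0]['region'];z=P[...,2][m];print(o,round(r[0]['conf'],2),r[0]['extent'],np.nanpercentile(z,[5,50,95]),rect(P,m,.008,.03),rect(P,m,.017,.028),rect(P,m,.3,.5))
E
```

```text
time: 10.28
tool_pos: [0.4247, -0.4114, 0.4074]
tool_rot: [-0.001, 0.998, -0.069, -0.001]
contact_force: [-0.7, -0.4, -2.2]
gripper_width: 0.497
grasp_force: 62.3
[ 0.42431085 -0.41242325  0.40756295] [-7.99940974e-04  9.97545044e-01 -7.00173759e-02 -9.01329829e-04]
fine_stone 0.84 [220.2, 138.4, 339.6, 378.0] [0.40249713 0.40387299 0.40486631] None None ([432.7, -414.1, 100.2, 44.4, -8.0, np.float64(403.9)], 25978)
fine_holder 0.87 [249.9, 11.3, 310.9, 126.5] [0.01253753 0.0144264  0.02494756] ([533.1, -429.0, 145.8, 72.6, -9.9, np.float64(14.4)], 6067) ([533.1, -429.0, 145.8, 72.6, -9.9, np.float64(23.7)], 1284) None
medium_holder 0.75 [114.6, 22.0, 190.2, 149.9] [0.01237063 0.01426978 0.02469257] ([533.7, -251.7, 161.1, 79.3, -6.6, np.float64(14.3)], 6955) ([533.7, -251.7, 161.1, 79.3, -6.6, np.float64(23.6)], 1297) None
```

View pics/w5.png

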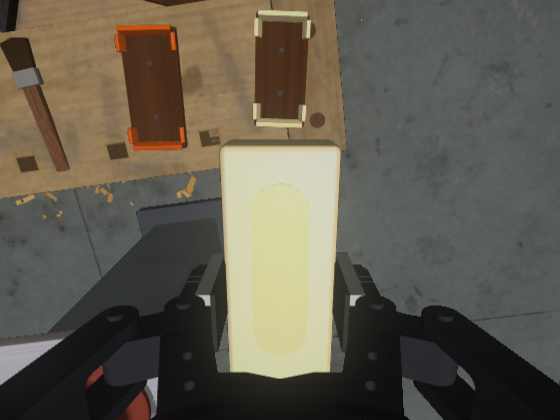

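To row units: 0.06 m is 0.2, 0.05 m is 0.1667, 0.033 rad is 0.0105.

```bash
echo '[0.3, 0, 0, 0, 0, 0, 0.0105, 0.3, 0.1167, -0.0033, 0.1, 0, 0, 0, 0.3, 0.1333, -0.0033, 0.1333, 0, 0, 0, 0.3, 0.1133, 0, 0.1667, 0, 0, 0, 0.3, 0, 0, 0.2, 0, 0, 0]' | python3 -m crank; echo '[0.3, 0, 0, 0.2, 0, 0, 0, 0.3, 0, 0, 0.1667, 0, 0, 0, 0.3, 0, 0, 0.1, 0, 0, 0, 0.3, 0, 0, 0.0333, 0, 0, 0, 0.3, 0, 0, 0, 0, 0, 0]' | python3 -m crank
python3 - <<'E'
from h import *
im,P=cloud('wrist','w6.png');s=manip.state();print(s['tool_pos'],s['tool_rot'])
for o in('fine_stone','fine_holder'):
        r=manip.outline_of('wrist',o)
        if r:
            m=r[0]['region'];z=P[...,2][m];print(o,round(r[0]['conf'],2),r[0]['extent'],np.nanpercentile(z,[5,50,95]),rect(P,m,.008,.03),rect(P,m,.017,.028),rect(P,m,.05,.5))
E
```

```text
time: 11.1
tool_pos: [0.5335, -0.4315, 0.2284]
tool_rot: [0.001, 0.996, -0.088, 0.001]
contact_force: [0.8, 0.2, -3.1]
gripper_width: 0.495
grasp_force: 62.3
time: 11.72
tool_pos: [0.5315, -0.431, 0.0793]
tool_rot: [-0.0, 0.996, -0.088, -0.0]
contact_force: [-0.1, 0.0, -1.8]
gripper_width: 0.502
grasp_force: 62.2
[ 0.53217472 -0.43153899  0.08086916] [ 7.68926444e-04  9.96137351e-01 -8.78009819e-02  8.79532096e-04]
fine_stone 0.79 [222.9, 138.5, 339.6, 377.7] [0.0758312  0.07719395 0.07820193] ([542.0, -404.6, 112.4, 27.3, -26.9, np.float64(15.6)], 61) None ([540.5, -433.5, 100.2, 44.4, -9.9, np.float64(77.2)], 26001)
fine_holder 0.8 [194.6, 98.7, 349.8, 349.1] [0.01463658 0.02088146 0.02700253] ([535.0, -428.6, 143.5, 73.3, -9.4, np.float64(20.9)], 7354) ([535.0, -428.6, 143.5, 73.3, -9.4, np.float64(25.2)], 4416) None
```

View pics/w6.png

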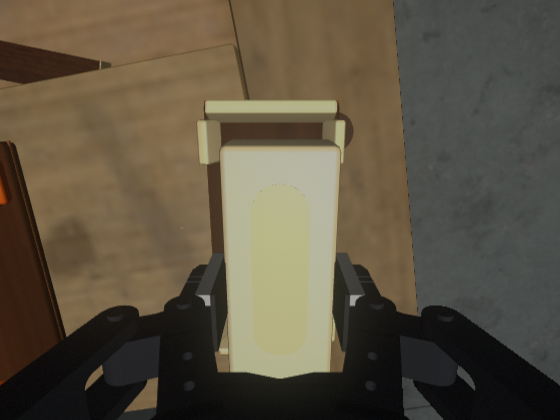

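To row units: 0.015 m is 0.05, -0.003 m is -0.01.

```bash
echo '[0.3, 0.0033, -0.01, 0, 0, 0, 0, 0.3, 0, 0, 0.05, 0, 0, 0, 0.3, 0, 0, 0, 0, 0, 0]' | python3 -m crank
python3 - <<'E'
from h import *
im,P=cloud('wrist','w7.png');s=manip.state();print(s['tool_pos'],s['tool_rot'])
cv2.imwrite('pics/w7c.png',cv2.resize(im[80:380,160:400,::-1],None,fx=2,fy=2))
for o in('fine_stone','fine_holder'):
        r=manip.outline_of('wrist',o)
        if r:
            m=r[0]['region'];z=P[...,2][m];print(o,round(r[0]['conf'],2),rect(P,m,.008,.03),rect(P,m,.017,.028),rect(P,m,.05,.5))
E
```

```text
time: 12.25
tool_pos: [0.532, -0.4266, 0.062]
tool_rot: [-0.001, 0.996, -0.087, -0.002]
contact_force: [-0.5, 0.0, -2.7]
gripper_width: 0.5
grasp_force: 62.2
[ 0.53225589 -0.42692542  0.06260959] [-9.18328856e-04  9.96166974e-01 -8.74596841e-02 -1.14919312e-03]
fine_stone 0.73 None None ([541.0, -428.8, 99.2, 44.2, -10.0, np.float64(58.9)], 25359)
fine_holder 0.64 ([535.7, -427.4, 142.6, 73.8, -10.8, np.float64(21.3)], 10184) ([535.7, -427.4, 142.6, 73.8, -10.8, np.float64(24.4)], 6280) None
```

View pics/w7c.png

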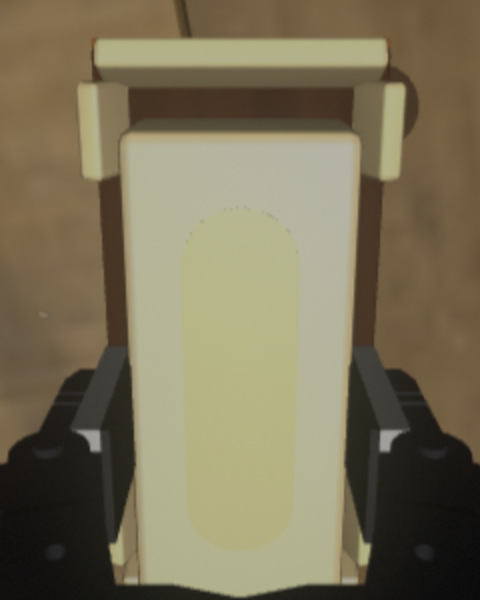

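To row units: 0.008 m is 0.0267, 0.001 m is 0.0033.

```bash
echo '[0.3, 0.0033, 0, 0.0267, 0, 0, 0, 0.3, 0, 0, 0.0133, 0, 0, 0, 0.3, 0, 0, 0.0067, 0, 0, 0, 0.3, 0, 0, 0, 0, 0, 0, 0.3, 0, 0, 0, 0, 0, 0]' | python3 -m crank; echo '[0.3, 0, 0, 0.0067, 0, 0, 0, 0.3, 0, 0, 0.0033, 0, 0, 0, 0.3, 0, 0, 0, 0, 0, 0]' | python3 -m crank
```

```text
time: 13.02
tool_pos: [0.5342, -0.4281, 0.0506]
tool_rot: [0.0, 0.996, -0.087, 0.0]
contact_force: [-0.4, -1.2, -3.1]
gripper_width: 0.495
grasp_force: 62.2
time: 13.4
tool_pos: [0.534, -0.4279, 0.0471]
tool_rot: [-0.0, 0.996, -0.087, -0.0]
contact_force: [-0.4, -0.3, -3.3]
gripper_width: 0.501
grasp_force: 62.2
```

To row units: 0.002 m is 0.0067, 0.001 m is 0.0033.

```bash
echo '[0.3, 0, 0, 0.0067, 0, 0, 0, 0.3, 0, 0, 0.0033, 0, 0, 0, 0.3, 0, 0, 0, 0, 0, 0]' | python3 -m crank;echo '[0.3, 0, 0, 0.0033, 0, 0, 0, 0.3, 0, 0, 0, 0, 0, 0, 0.3, 0, 0, 0, 0, 0, 0]' | python3 -m crank
```

```text
time: 13.78
tool_pos: [0.534, -0.4279, 0.0441]
tool_rot: [-0.0, 0.996, -0.087, -0.0]
contact_force: [-0.8, -0.1, -2.5]
gripper_width: 0.5
grasp_force: 62.2
time: 14.15
tool_pos: [0.5341, -0.428, 0.0433]
tool_rot: [0.0, 0.996, -0.087, 0.0]
contact_force: [-0.7, 0.6, -2.8]
gripper_width: 0.5
grasp_force: 62.2
```

To row units: 0.001 m is 0.0033.

```bash
echo '[0.3, 0, 0, 0.0033, 0, 0, 0, 0.3, 0, 0, 0, 0, 0, 0, 0.3, 0, 0, 0, 0, 0, 0]' | python3 -m crank
```

```text
time: 14.52
tool_pos: [0.534, -0.4279, 0.0423]
tool_rot: [-0.0, 0.996, -0.088, -0.0]
contact_force: [1.4, -0.1, -2.2]
gripper_width: 0.497
grasp_force: 62.2
```

To row units: 0.001 m is 0.0033.

```bash
echo '[0.3, 0, 0, 0.0033, 0, 0, 0, 0.3, 0, 0, 0, 0, 0, 0, 0.3, 0, 0, 0, 0, 0, 0]' | python3 -m crank
```

```text
time: 14.9
tool_pos: [0.5341, -0.4281, 0.0417]
tool_rot: [0.0, 0.996, -0.087, 0.0]
contact_force: [-0.4, 0.8, 0.2]
gripper_width: 0.496
grasp_force: 62.4
```

To row units: 0.001 m is 0.0033.

```bash
echo '[0.3, 0, 0, 0.0033, 0, 0, 0, 0.3, 0, 0, 0, 0, 0, 0, 0.3, 0, 0, 0, 0, 0, 0]' | python3 -m crank
```

```text
time: 15.28
tool_pos: [0.5342, -0.4281, 0.0416]
tool_rot: [-0.0, 0.996, -0.087, -0.0]
contact_force: [-2.6, 3.3, 6.2]
gripper_width: 0.496
grasp_force: 63.2
```

To row units: -0.02 m is -0.0667.

```bash
echo '[0.55, 0, 0, 0, 0, 0, 0, 0.6, 0, 0, 0, 0, 0, 0, 0.65, 0, 0, 0, 0, 0, 0, 0.7, 0, 0, 0, 0, 0, 0, 0.7, 0, 0, -0.0667, 0, 0, 0]' | python3 -m crank; echo '[0.7, -0.0667, 0, -0.1667, 0, 0, 0, 0.7, -0.1333, 0, -0.2, 0, 0, 0, 0.7, -0.1333, 0, -0.2, 0, 0, 0, 0.7, 0, 0, 0, 0, 0, 0]' | python3 -m crank
python3 - <<'E'
from h import *
im,P=cloud('wrist','w8.png');s=manip.state();print(s['tool_pos'],s['tool_rot'])
for o in('fine_stone','fine_holder','medium_holder'):
        r=manip.outline_of('wrist',o)
        if r:
            m=r[0]['region'];print(o,round(r[0]['conf'],2),rect(P,m,.008,.03),rect(P,m,.03,.048))
E
```

```text
time: 15.9
tool_pos: [0.5329, -0.4268, 0.0587]
tool_rot: [-0.001, 0.996, -0.088, -0.002]
contact_force: [-0.3, 0.2, 0.3]
gripper_width: 0.699
grasp_force: 0.0
time: 16.4
tool_pos: [0.4467, -0.4147, 0.2232]
tool_rot: [0.005, 0.996, -0.088, 0.005]
contact_force: [0.1, -1.1, -0.2]
gripper_width: 0.695
grasp_force: 0.0
[ 0.44654198 -0.41372835  0.21959883] [ 0.00289599  0.99611294 -0.08798784  0.00296176]
fine_stone 0.63 None ([534.8, -426.8, 113.7, 44.1, -10.0, np.float64(34.1)], 7794)
fine_holder 0.72 ([530.3, -424.7, 141.1, 73.4, -10.1, np.float64(11.3)], 5694) ([534.8, -426.8, 113.9, 44.1, -9.7, np.float64(33.5)], 162)
medium_holder 0.78 ([533.1, -248.1, 161.4, 80.0, -6.7, np.float64(11.1)], 16218) None
```

View pics/w8.png

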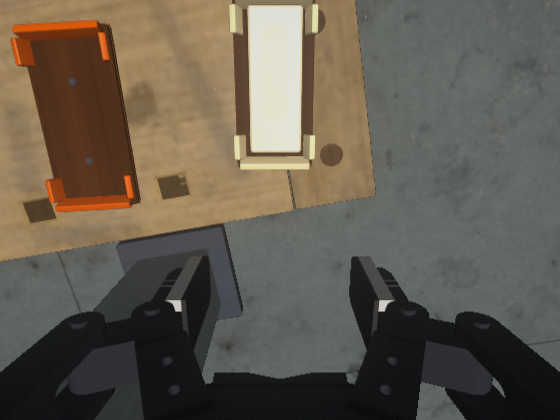

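To row units: -0.062 m is -0.2067, -0.052 m is -0.1733.

```bash
echo '[0.7, 0, -0.1733, 0, 0, 0, 0, 0.7, 0, -0.2067, 0, 0, 0, 0, 0.7, 0, -0.2067, 0, 0, 0, 0, 0.7, 0, -0.2067, 0, 0, 0, 0, 0.7, 0, -0.2067, 0, 0, 0, 0]' | python3 -m crank; echo '[0.7, 0, -0.2067, 0, 0, 0, 0, 0.7, 0, -0.2067, 0, 0, 0, 0, 0.7, 0, -0.2067, 0, 0, 0, 0, 0.7, 0, -0.2067, 0, 0, 0, 0, 0.7, -0.05, -0.2067, 0, 0, 0, 0]' | python3 -m crank;  echo '[0.7, 0, -0.2067, 0, 0, 0, -0.0573, 0.7, 0, 0, 0, 0, 0, -0.0573, 0.7, 0, 0, 0, 0, 0, -0.0573, 0.7, 0, 0, 0, 0, 0, -0.0573, 0.7, 0, 0, 0, 0, 0, -0.0573]' | python3 -m crank; echo '[0.7, 0, 0, 0, 0, 0, -0.0573, 0.7, 0, 0, 0, 0, 0, -0.0573, 0.7, 0, 0, 0, 0, 0, -0.0573, 0.7, 0, 0, 0, 0, 0, -0.0573, 0.7, 0, 0, 0, 0, 0, -0.0605]' | python3 -m crank; echo '[0.7, 0, 0, 0, 0, 0, 0, 0.7, 0, 0, 0, 0, 0, 0]' | python3 -m crank
python3 - <<'E'
from h import *
im,P=cloud('wrist','w9.png');s=manip.state();print(s['tool_pos'],s['tool_rot'])
for o in('dressing_stone','coarse_stone','medium_stone'):
        r=manip.outline_of('wrist',o)
        if r:
            m=r[0]['region'];print(o,round(r[0]['conf'],2),rect(P,m,.02,.036),rect(P,m,.045,.06))
E
```

```text
time: 17.23
tool_pos: [0.498, -0.1145, 0.2124]
tool_rot: [-0.001, 0.996, -0.087, -0.002]
contact_force: [0.2, 0.6, 0.4]
gripper_width: 0.699
grasp_force: 0.0
time: 17.85
tool_pos: [0.5374, 0.192, 0.2122]
tool_rot: [0.001, 0.996, -0.087, -0.002]
contact_force: [-0.1, 0.2, 0.7]
gripper_width: 0.696
grasp_force: 0.0
time: 18.48
tool_pos: [0.5477, 0.251, 0.2118]
tool_rot: [-0.0, 0.934, 0.358, -0.002]
contact_force: [0.4, -0.0, 0.2]
gripper_width: 0.7
grasp_force: 0.0
time: 19.1
tool_pos: [0.5477, 0.2509, 0.2118]
tool_rot: [-0.001, 0.683, 0.731, -0.002]
contact_force: [0.3, 0.1, -0.7]
gripper_width: 0.7
grasp_force: 0.0
time: 19.35
tool_pos: [0.5482, 0.2508, 0.213]
tool_rot: [-0.001, 0.686, 0.728, -0.001]
contact_force: [-0.6, 0.1, 0.8]
gripper_width: 0.701
grasp_force: 0.0
[0.54825911 0.2507849  0.21340901] [-3.80104221e-04  6.85691761e-01  7.27891641e-01 -6.50308051e-04]
dressing_stone 0.88 ([548.7, 245.9, 102.6, 34.9, -86.5, np.float64(28.3)], 99) ([548.3, 251.0, 91.4, 31.8, -85.7, np.float64(52.3)], 4227)
coarse_stone 0.66 ([510.8, 288.8, 149.3, 50.3, 5.3, np.float64(28.2)], 8971) None
medium_stone 0.69 ([516.1, 210.1, 129.1, 50.3, 2.8, np.float64(28.2)], 5606) None
```

To row units: 0.05 m is 0.1667, 0.015 m is 0.05, -0.015 rad is -0.0048.

```bash
echo '[0.6, 0, 0, 0.1333, 0, 0, -0.0048, 0.6, 0, 0, 0.1667, 0, 0, 0, 0.6, 0, 0, 0.1333, 0, 0, 0, 0.6, 0, 0, 0.05, 0, 0, 0, 0.6, 0, 0, 0.0333, 0, 0, 0]' | python3 -m crank; echo '[0.6, 0, 0, 0, 0, 0, 0, 0.4, 0, 0, 0, 0, 0, 0, 0.3, 0, 0, 0, 0, 0, 0, 0.2, 0, 0, 0, 0, 0, 0, 0.2, 0, 0, 0, 0, 0, 0]' | python3 -m crank
```

```text
time: 20.18
tool_pos: [0.549, 0.2508, 0.0595]
tool_rot: [0.0, 0.68, 0.734, 0.0]
contact_force: [-0.0, 0.8, -0.4]
gripper_width: 0.599
grasp_force: 0.0
time: 20.8
tool_pos: [0.5499, 0.2512, 0.0615]
tool_rot: [0.001, 0.68, 0.734, 0.001]
contact_force: [-0.7, 0.4, 6.0]
gripper_width: 0.356
grasp_force: 60.3
```

To row units: -0.06 m is -0.2, -0.01 m is -0.0333.

```bash
echo '[0.2, 0, 0, -0.0333, 0, 0, 0, 0.2, 0, 0, -0.0667, 0, 0, 0, 0.2, 0, 0, -0.1667, 0, 0, 0, 0.2, 0, 0, -0.2, 0, 0, 0, 0.2, 0, 0, -0.0667, 0, 0, 0]' | python3 -m crank; echo '[0.2, 0, 0, 0, 0, 0, 0.0318, 0.2, 0, 0, 0, 0, 0, 0.0573, 0.2, 0, 0, 0, 0, 0, 0.0573, 0.2, 0, 0, 0, 0, 0, 0.0573, 0.2, 0, 0, 0, 0, 0, 0.0573]' | python3 -m crank; echo '[0.2, 0, 0, 0, 0, 0, 0.0573, 0.2, 0, 0, 0, 0, 0, 0.0573, 0.2, 0, 0, 0, 0, 0, 0.0573, 0.2, 0, 0, 0, 0, 0, 0.0573, 0.2, 0, 0, 0, 0, 0, 0.0573]' | python3 -m crank;  echo '[0.2, 0, 0.1, 0, 0, 0, 0.0318, 0.2, 0, 0.1667, 0, 0, 0, 0, 0.2, 0, 0.2, 0, 0, 0, 0, 0.2, 0, 0.2, 0, 0, 0, 0, 0.2, 0, 0.2, 0, 0, 0, 0]' | python3 -m crank; echo '[0.2, 0, 0.2, 0, 0, 0, 0, 0.2, 0, 0.2, 0, 0, 0, 0, 0.2, 0, 0.2, 0, 0, 0, 0, 0.2, 0, 0.2, 0, 0, 0, 0, 0.2, 0, 0.2, 0, 0, 0, 0]' | python3 -m crank; echo '[0.2, 0, 0.2, 0, 0, 0, 0, 0.2, 0, 0.1667, 0, 0, 0, 0, 0.2, 0, 0, 0, 0, 0, 0, 0.2, 0, 0, 0, 0, 0, 0]' | python3 -m crank
python3 - <<'E'
from h import *
im,P=cloud('wrist','w10.png');s=manip.state();print(s['tool_pos'],s['tool_rot'])
for o in('fine_stone','dressing_stone'):
        r=manip.outline_of('wrist',o)
        if r:
            m=r[0]['region'];print(o,round(r[0]['conf'],2),rect(P,m,.03,.048),rect(P,m,.1,.4))
E
```

```text
time: 21.42
tool_pos: [0.5507, 0.2514, 0.226]
tool_rot: [0.002, 0.68, 0.734, 0.004]
contact_force: [0.3, 0.1, -2.6]
gripper_width: 0.358
grasp_force: 59.9
time: 22.05
tool_pos: [0.5478, 0.2504, 0.2183]
tool_rot: [-0.0, 0.917, 0.399, -0.001]
contact_force: [0.0, -0.1, -1.8]
gripper_width: 0.357
grasp_force: 59.9
time: 22.68
tool_pos: [0.5478, 0.2504, 0.2183]
tool_rot: [0.0, 0.999, -0.039, -0.001]
contact_force: [-0.2, 0.3, -2.4]
gripper_width: 0.35
grasp_force: 59.9
time: 23.3
tool_pos: [0.5056, -0.0074, 0.2186]
tool_rot: [0.0, 0.996, -0.086, -0.001]
contact_force: [1.3, 0.1, -0.9]
gripper_width: 0.355
grasp_force: 60.0
time: 23.92
tool_pos: [0.4541, -0.3029, 0.2187]
tool_rot: [-0.0, 0.996, -0.086, -0.0]
contact_force: [0.5, -0.2, -0.9]
gripper_width: 0.354
grasp_force: 60.0
time: 24.42
tool_pos: [0.436, -0.409, 0.2184]
tool_rot: [-0.001, 0.996, -0.086, -0.001]
contact_force: [-0.2, 0.4, -1.8]
gripper_width: 0.352
grasp_force: 60.2
[ 0.43627622 -0.40861441  0.21861793] [-6.98903065e-04  9.96299633e-01 -8.59438169e-02 -4.62324227e-04]
fine_stone 0.67 ([529.8, -427.1, 102.4, 44.1, -9.9, np.float64(38.3)], 7490) None
dressing_stone 0.78 None ([438.6, -409.4, 92.0, 32.6, -9.8, np.float64(209.0)], 15838)
```

View pics/w10.png

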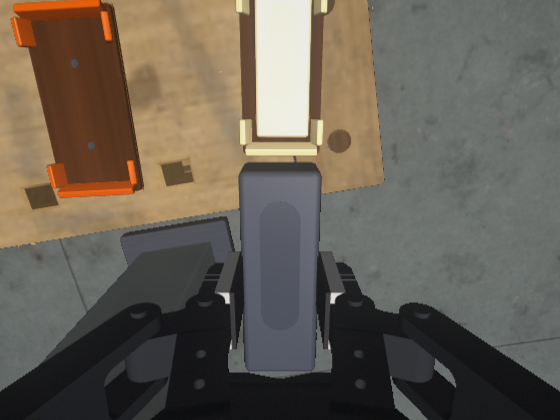

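To row units: 0.04 m is 0.1333, 0.001 m is 0.0033.

```bash
echo '[0.2, 0.1, 0, 0, 0, 0, 0, 0.2, 0.1333, 0.0033, 0.0667, 0, 0, 0, 0.2, 0.0933, 0, 0.1333, 0, 0, 0, 0.2, 0, 0, 0.1333, 0, 0, 0, 0.2, 0, 0, 0.0667, 0, 0, 0]' | python3 -m crank;echo '[0.2, 0, 0, 0.0333, 0, 0, 0, 0.2, 0, 0, 0, 0, 0, 0, 0.2, 0, 0, 0, 0, 0, 0]' | python3 -m crank
python3 - <<'E'
from h import *
im,P=cloud('wrist','w11.png');s=manip.state();print(s['tool_pos'],s['tool_rot'])
for o in('fine_stone','dressing_stone'):
        r=manip.outline_of('wrist',o)
        if r:
            m=r[0]['region'];print(o,round(r[0]['conf'],2),rect(P,m,.03,.048),rect(P,m,.06,.4))
E
```

```text
time: 25.2
tool_pos: [0.5322, -0.4252, 0.0961]
tool_rot: [-0.002, 0.996, -0.085, -0.002]
contact_force: [0.9, 0.2, -2.1]
gripper_width: 0.358
grasp_force: 60.1
time: 25.58
tool_pos: [0.5335, -0.4285, 0.0916]
tool_rot: [0.001, 0.996, -0.086, 0.001]
contact_force: [0.2, -0.2, -1.4]
gripper_width: 0.354
grasp_force: 60.1
[ 0.53345783 -0.42854527  0.0915956 ] [ 0.00111729  0.99626005 -0.08638782  0.00134579]
fine_stone 0.81 ([561.6, -433.4, 61.6, 44.0, -10.0, np.float64(37.8)], 3013) None
dressing_stone 0.65 None ([535.8, -429.4, 92.0, 32.7, -9.9, np.float64(82.0)], 15814)
```

View pics/w11.png

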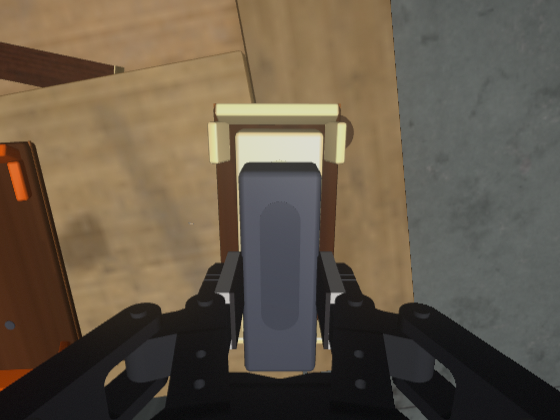

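To row units: 0.008 m is 0.0267, 0.005 m is 0.0167.

```bash
echo '[0.2, 0, -0.0017, 0.0267, 0, 0, 0, 0.2, 0, 0, 0.0167, 0, 0, 0, 0.2, 0, 0, 0.0067, 0, 0, 0, 0.2, 0, 0, 0, 0, 0, 0, 0.2, 0, 0, 0, 0, 0, 0]' | python3 -m crank; echo '[0.2, 0, 0, 0.0067, 0, 0, 0, 0.2, 0, 0, 0, 0, 0, 0, 0.2, 0, 0, 0, 0, 0, 0]' | python3 -m crank;echo '[0.2, 0, 0, 0.0033, 0, 0, 0, 0.2, 0, 0, 0, 0, 0, 0, 0.2, 0, 0, 0, 0, 0, 0]' | python3 -m crank
```

```text
time: 26.35
tool_pos: [0.5329, -0.4272, 0.0745]
tool_rot: [0.0, 0.996, -0.086, 0.0]
contact_force: [-0.7, -0.0, -2.2]
gripper_width: 0.355
grasp_force: 60.1
time: 26.72
tool_pos: [0.5328, -0.427, 0.0723]
tool_rot: [-0.0, 0.996, -0.086, -0.0]
contact_force: [-0.2, -0.0, -2.4]
gripper_width: 0.357
grasp_force: 60.1
time: 27.1
tool_pos: [0.5329, -0.4272, 0.0716]
tool_rot: [0.0, 0.996, -0.086, 0.0]
contact_force: [-0.4, 1.2, -0.4]
gripper_width: 0.355
grasp_force: 60.3
```

To row units: 0.001 m is 0.0033.

```bash
echo '[0.2, 0, 0, 0.0033, 0, 0, 0, 0.2, 0, 0, 0, 0, 0, 0, 0.2, 0, 0, 0, 0, 0, 0]' | python3 -m crank
```

```text
time: 27.48
tool_pos: [0.5329, -0.4272, 0.0715]
tool_rot: [0.0, 0.996, -0.086, 0.0]
contact_force: [-2.6, 3.4, 5.5]
gripper_width: 0.351
grasp_force: 60.9
```

The manual's scale: shifts go in shares of 300 mm and turns go in shares of pi rad. Converting my numbers, -0.06 m is -0.2, -0.02 m is -0.0667.

```bash
echo '[0.45, 0, 0, 0, 0, 0, 0, 0.5, 0, 0, 0, 0, 0, 0, 0.55, 0, 0, 0, 0, 0, 0, 0.55, 0, 0, -0.0667, 0, 0, 0, 0.55, 0, 0, -0.2, 0, 0, 0]' | python3 -m crank; echo '[0.55, -0.1, 0, -0.1667, 0, 0, 0, 0.55, -0.1333, 0, -0.1, 0, 0, 0, 0.55, 0, 0, 0, 0, 0, 0]' | python3 -m crank
python3 - <<'E'
from h import *
im,P=cloud('wrist','w12.png')
for o in('fine_stone','dressing_stone'):
        r=manip.outline_of('wrist',o)
        if r:
            m=r[0]['region'];print(o,round(r[0]['conf'],2),rect(P,m,.03,.048),rect(P,m,.05,.07))
E
echo '[0.73, 0, -0.15, 0, 0, 0, -0.0318, 0.73, 0, 0, 0, 0, 0, -0.0392, 0.73, 0, -0.1933, 0, 0, 0, 0, 0.73, 0, -0.1933, 0, 0, 0, 0, 0.73, 0, -0.1933, 0, 0, 0, 0]' | python3 -m crank;echo '[0.73, 0, -0.1933, 0, 0, 0, 0, 0.73, 0, -0.1933, 0, 0, 0, 0, 0.73, 0, -0.1933, 0, 0, 0, 0, 0.73, 0, -0.1933, 0, 0, 0, 0, 0.73, 0, -0.1933, 0, 0, 0, 0]' | python3 -m crank;echo '[0.73, 0, -0.1933, 0, 0, 0, 0, 0.73, 0, -0.1933, 0, 0, 0, 0, 0.73, 0, 0, 0, 0, 0, 0, 0.73, 0, 0, 0, 0, 0, 0]' | python3 -m crank
python3 - <<'E'
from h import *
s=manip.state();print(s['tool_pos'],s['tool_rot'])
im,P=cloud('wrist','w13.png')
for o in('coarse_stone','medium_stone','coarse_holder','mat','block_plane'):
        r=manip.outline_of('wrist',o)
        if r:
            m=r[0]['region'];print(o,round(r[0]['conf'],2),rect(P,m,.02,.036))
E
```

```text
time: 28.1
tool_pos: [0.5309, -0.4253, 0.1475]
tool_rot: [-0.003, 0.996, -0.086, -0.003]
contact_force: [0.5, -0.2, 1.1]
gripper_width: 0.551
grasp_force: 0.0
time: 28.48
tool_pos: [0.4638, -0.4165, 0.2366]
tool_rot: [0.003, 0.996, -0.087, 0.003]
contact_force: [0.5, 0.1, -0.2]
gripper_width: 0.548
grasp_force: 0.0
fine_stone 0.71 ([535.5, -427.4, 113.9, 44.1, -10.1, np.float64(34.9)], 2226) None
dressing_stone 0.55 ([519.1, -423.5, 63.2, 35.5, -11.0, np.float64(35.3)], 50) ([535.2, -426.6, 90.7, 32.6, -9.8, np.float64(59.1)], 4574)
time: 29.25
tool_pos: [0.4627, -0.1948, 0.2286]
tool_rot: [-0.001, 1.0, 0.025, -0.001]
contact_force: [-0.6, 0.7, 0.2]
gripper_width: 0.73
grasp_force: 0.0
time: 29.88
tool_pos: [0.4477, 0.095, 0.229]
tool_rot: [-0.0, 1.0, 0.025, -0.001]
contact_force: [1.4, -0.0, -0.4]
gripper_width: 0.729
grasp_force: 0.0
time: 30.38
tool_pos: [0.4421, 0.2088, 0.229]
tool_rot: [0.001, 1.0, 0.026, -0.001]
contact_force: [0.6, -0.5, -0.1]
gripper_width: 0.728
grasp_force: 0.0
[0.44206387 0.20880061 0.22902985] [ 5.31802614e-04  9.99666984e-01  2.57700301e-02 -1.24233848e-03]
coarse_stone 0.67 ([511.5, 287.7, 150.2, 50.5, 5.3, np.float64(28.3)], 10397)
medium_stone 0.85 ([516.6, 208.9, 128.5, 50.1, 2.7, np.float64(28.3)], 8721)
mat 0.66 ([514.7, 247.7, 150.6, 130.7, 4.6, np.float64(27.4)], 292)
block_plane 0.84 ([520.6, 81.8, 156.1, 52.9, 8.3, np.float64(25.9)], 5786)
```

View pics/w12.png

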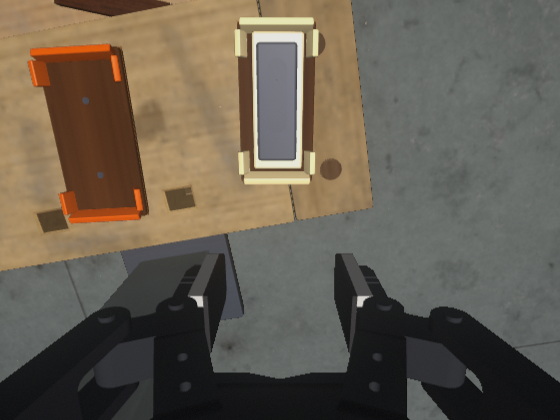

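View pics/w13.png

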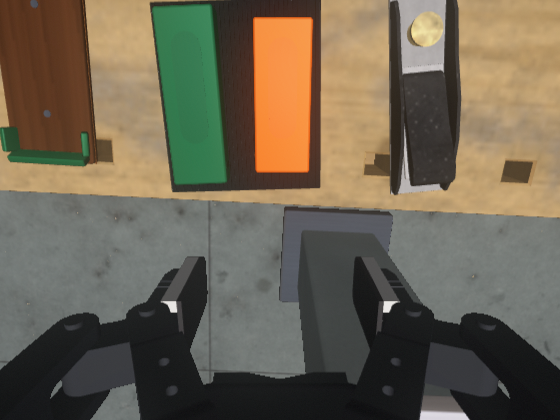

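To row units: 0.05 m is 0.1667, 0.044 m is 0.1467.

```bash
echo '[0.73, 0.1, 0.0033, 0.0667, 0, 0, 0, 0.73, 0.1467, 0.0067, 0.1333, 0, 0, 0, 0.73, 0, 0, 0.1667, 0, 0, 0, 0.73, 0, 0, 0.1333, 0, 0, 0, 0.73, 0, 0, 0.0667, 0, 0, 0]' | python3 -m crank; echo '[0.73, 0, 0, 0.05, 0, 0, 0, 0.73, 0, 0, 0.04, 0, 0, 0, 0.73, 0, 0, 0, 0, 0, 0, 0.73, 0, 0, 0, 0, 0, 0]' | python3 -m crank; echo '[0.65, 0, 0, 0, 0, 0, 0, 0.55, 0, 0, 0, 0, 0, 0, 0.4, 0, 0, 0, 0, 0, 0, 0.4, 0, 0, 0, 0, 0, 0, 0.4, 0, 0, 0, 0, 0, 0]' | python3 -m crank
```

```text
time: 31.3
tool_pos: [0.5152, 0.2082, 0.0576]
tool_rot: [0.0, 1.0, 0.025, -0.002]
contact_force: [-0.4, 0.4, 0.6]
gripper_width: 0.727
grasp_force: 0.0
time: 31.8
tool_pos: [0.5173, 0.2096, 0.0344]
tool_rot: [-0.0, 1.0, 0.025, 0.001]
contact_force: [-0.0, -0.1, -0.2]
gripper_width: 0.729
grasp_force: 0.0
time: 32.42
tool_pos: [0.5174, 0.2097, 0.0348]
tool_rot: [-0.0, 1.0, 0.025, 0.001]
contact_force: [-1.7, 0.5, 6.1]
gripper_width: 0.565
grasp_force: 63.0
```

To row units: -0.05 m is -0.1667, -0.04 m is -0.1333.

```bash
echo '[0.4, 0, 0, -0.0333, 0, 0, 0, 0.4, 0, 0, -0.0667, 0, 0, 0, 0.4, 0, 0, -0.1667, 0, 0, 0, 0.4, 0, 0, -0.1667, 0, 0, 0, 0.4, -0.0667, 0.1, -0.1333, 0, 0, 0]' | python3 -m crank;echo '[0.4, -0.0667, 0.1667, -0.1, 0, 0, 0, 0.4, -0.0667, 0.1667, -0.1, 0, 0, 0, 0.4, -0.0667, 0.1667, -0.1, 0, 0, 0, 0.4, -0.0667, 0.1667, -0.1, 0, 0, 0, 0.4, -0.0667, 0.1667, -0.1, 0, 0, 0]' | python3 -m crank;echo '[0.4, 0, 0.1667, -0.1, 0, 0, 0.0255, 0.4, 0, 0.1667, -0.0667, 0, 0, 0.0274, 0.4, 0, 0.1667, 0, 0, 0, 0, 0.4, 0, 0.0667, 0, 0, 0, 0, 0.4, 0, 0, 0, 0, 0, 0]' | python3 -m crank; echo '[0.4, 0, 0, 0, 0, 0, 0]' | python3 -m crank
cat > look.py <<'E'
from h import *
import sys
s=manip.state();print(s['tool_pos'],s['tool_rot'])
im,P=cloud('wrist',sys.argv[1])
t=s['tool_pos'][2]
for o in sys.argv[2:]:
        r=manip.outline_of('wrist',o)
        if r:
            m=r[0]['region'];print(o,round(r[0]['conf'],2),r[0]['extent'],rect(P,m,.005,.03),rect(P,m,t-.02,t+.02))
E
python3 look.py w14.png medium_stone medium_holder fine_holder bench_brush
```

```text
time: 33.05
tool_pos: [0.4989, 0.179, 0.2073]
tool_rot: [-0.0, 1.0, 0.026, 0.002]
contact_force: [0.2, -0.6, -3.1]
gripper_width: 0.563
grasp_force: 63.5
time: 33.67
tool_pos: [0.4093, -0.0776, 0.3551]
tool_rot: [0.0, 1.0, 0.025, 0.001]
contact_force: [1.2, -0.6, -3.0]
gripper_width: 0.564
grasp_force: 63.4
time: 34.3
tool_pos: [0.4031, -0.2462, 0.4032]
tool_rot: [-0.0, 0.998, -0.059, -0.0]
contact_force: [0.3, 0.7, -4.5]
gripper_width: 0.564
grasp_force: 63.5
time: 34.42
tool_pos: [0.4037, -0.2448, 0.4034]
tool_rot: [-0.0, 0.998, -0.057, 0.0]
contact_force: [-0.1, -0.3, -2.5]
gripper_width: 0.562
grasp_force: 63.5
[ 0.40367012 -0.24478008  0.40337481] [-3.43071171e-04  9.98357879e-01 -5.72837393e-02  2.47134166e-05]
medium_stone 0.81 [217.3, 127.8, 347.8, 379.2] None ([413.7, -246.3, 108.0, 50.3, -6.7, np.float64(396.7)], 30585)
medium_holder 0.78 [244.7, 0.4, 305.9, 120.3] ([527.5, -249.0, 147.1, 79.1, -6.8, np.float64(14.2)], 6790) None
bench_brush 0.86 [116.3, 0.0, 175.6, 140.8] ([534.6, -85.3, 182.8, 36.9, 6.9, np.float64(9.8)], 2618) None
```

To row units: 0.06 m is 0.2, 0.05 m is 0.1667.

```bash
echo '[0.4, 0.1, -0.0067, 0.0667, 0, 0, 0, 0.4, 0.1333, -0.01, 0.1333, 0, 0, 0, 0.4, 0.1333, -0.01, 0.15, 0, 0, 0, 0.4, 0.07, -0.0067, 0.1667, 0, 0, 0, 0.4, 0, 0, 0.2, 0, 0, 0]' | python3 -m crank;echo '[0.4, 0, 0, 0.2, 0, 0, 0, 0.4, 0, 0, 0.1, 0, 0, 0, 0.4, 0, 0, 0.05, 0, 0, 0, 0.4, 0, 0, 0, 0, 0, 0, 0.4, 0, 0, 0, 0, 0, 0]' | python3 -m crank;python3 look.py w15.png medium_stone medium_holder
```

```text
time: 35.3
tool_pos: [0.537, -0.2507, 0.1877]
tool_rot: [0.001, 0.998, -0.057, 0.001]
contact_force: [0.0, -0.8, -3.6]
gripper_width: 0.564
grasp_force: 63.6
time: 35.92
tool_pos: [0.5364, -0.2518, 0.0857]
tool_rot: [0.001, 0.998, -0.058, 0.002]
contact_force: [-0.9, -0.4, -2.3]
gripper_width: 0.572
grasp_force: 63.5
[ 0.53639642 -0.25181058  0.08566382] [ 9.49185305e-04  9.98330535e-01 -5.77259645e-02  1.71873401e-03]
medium_stone 0.79 [212.9, 126.7, 344.7, 379.6] ([533.7, -251.1, 129.1, 70.9, -5.8, np.float64(21.5)], 34) ([546.3, -253.9, 108.2, 50.7, -6.5, np.float64(79.1)], 30619)
medium_holder 0.82 [201.7, 91.3, 356.1, 360.1] ([536.5, -250.7, 155.7, 79.2, -6.4, np.float64(23.0)], 6103) None
```

View pics/w15.png

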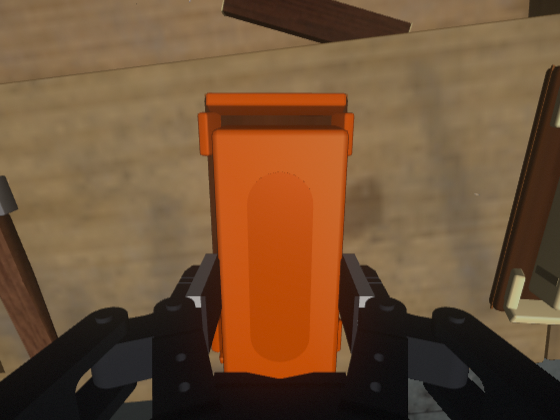

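To row units: 0.01 m is 0.0333, -0.002 m is -0.0067.

```bash
echo '[0.4, -0.0033, -0.0067, 0.0333, 0, 0, 0, 0.4, 0, 0, 0.0333, 0, 0, 0, 0.4, 0, 0, 0, 0, 0, 0, 0.4, 0, 0, 0, 0, 0, 0]' | python3 -m crank;python3 look.py w16.png medium_stone medium_holder
```

```text
time: 36.58
tool_pos: [0.5341, -0.2489, 0.063]
tool_rot: [-0.0, 0.998, -0.058, -0.0]
contact_force: [-0.3, 0.7, -3.2]
gripper_width: 0.569
grasp_force: 63.5
[ 0.53407894 -0.2488719   0.06302023] [-9.62207244e-05  9.98327522e-01 -5.78109794e-02 -1.98763381e-04]
medium_stone 0.8 [213.5, 127.4, 346.9, 378.4] ([532.4, -249.2, 129.3, 66.1, -7.0, np.float64(14.9)], 152) ([544.2, -250.7, 108.1, 50.5, -6.6, np.float64(56.6)], 30648)
medium_holder 0.56 [195.0, 84.5, 371.7, 373.8] ([537.9, -250.5, 152.9, 79.4, -6.8, np.float64(21.0)], 11012) None
```

View pics/w16.png

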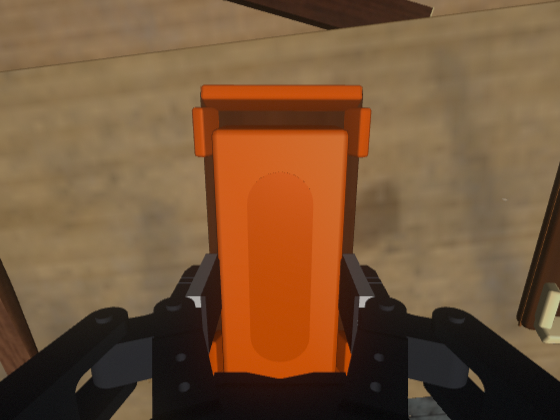

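I've now viewed 15 pictures, one over the limit of 14, so I won't view any more and will work from numbers only.

To row units: 0.008 m is 0.0267, 0.004 m is 0.0133.

```bash
echo '[0.4, 0.0033, 0, 0.0267, 0, 0, 0, 0.4, 0, 0, 0.0133, 0, 0, 0, 0.4, 0, 0, 0.0067, 0, 0, 0, 0.4, 0, 0, 0, 0, 0, 0, 0.4, 0, 0, 0, 0, 0, 0]' | python3 -m crank; echo '[0.4, 0, 0, 0.0067, 0, 0, 0, 0.4, 0, 0, 0, 0, 0, 0, 0.4, 0, 0, 0, 0, 0, 0]' | python3 -m crank; echo '[0.4, 0, 0, 0.0033, 0, 0, 0, 0.4, 0, 0, 0, 0, 0, 0, 0.4, 0, 0, 0, 0, 0, 0]' | python3 -m crank
```

```text
time: 37.35
tool_pos: [0.5353, -0.2491, 0.0494]
tool_rot: [0.0, 0.998, -0.058, 0.0]
contact_force: [-0.0, -0.0, -3.6]
gripper_width: 0.567
grasp_force: 63.6
time: 37.72
tool_pos: [0.5352, -0.249, 0.0473]
tool_rot: [-0.0, 0.998, -0.058, -0.0]
contact_force: [0.1, -0.7, -2.9]
gripper_width: 0.566
grasp_force: 63.6
time: 38.1
tool_pos: [0.5352, -0.249, 0.0463]
tool_rot: [-0.0, 0.998, -0.058, -0.0]
contact_force: [-0.5, 0.6, -4.8]
gripper_width: 0.566
grasp_force: 63.6
```

To row units: 0.001 m is 0.0033.

```bash
echo '[0.4, 0, 0, 0.0033, 0, 0, 0, 0.4, 0, 0, 0, 0, 0, 0, 0.4, 0, 0, 0, 0, 0, 0]' | python3 -m crank
```

```text
time: 38.48
tool_pos: [0.5352, -0.249, 0.0453]
tool_rot: [0.0, 0.998, -0.058, -0.0]
contact_force: [0.5, 0.0, -3.2]
gripper_width: 0.559
grasp_force: 63.6
```

To row units: 0.001 m is 0.0033.

```bash
echo '[0.4, 0, 0, 0.0033, 0, 0, 0, 0.4, 0, 0, 0, 0, 0, 0, 0.4, 0, 0, 0, 0, 0, 0]' | python3 -m crank
```

```text
time: 38.85
tool_pos: [0.5353, -0.2491, 0.0448]
tool_rot: [0.0, 0.998, -0.058, 0.0]
contact_force: [-2.9, 0.5, 2.0]
gripper_width: 0.563
grasp_force: 64.1
```

To row units: 0.001 m is 0.0033.

```bash
echo '[0.4, 0, 0, 0.0033, 0, 0, 0, 0.4, 0, 0, 0, 0, 0, 0, 0.4, 0, 0, 0, 0, 0, 0]' | python3 -m crank
```

```text
time: 39.22
tool_pos: [0.5353, -0.2491, 0.0448]
tool_rot: [-0.0, 0.998, -0.058, -0.0]
contact_force: [-5.1, 2.2, 7.5]
gripper_width: 0.567
grasp_force: 64.8
```

To row units: -0.05 m is -0.1667, -0.03 m is -0.1.

```bash
echo '[0.65, 0, 0, 0, 0, 0, 0, 0.73, 0, 0, 0, 0, 0, 0, 0.73, 0, 0, 0, 0, 0, 0, 0.73, 0, 0, -0.1, 0, 0, 0, 0.73, 0, 0, -0.1667, 0, 0, 0]' | python3 -m crank; echo '[0.73, -0.1, 0, -0.1667, 0, 0, 0, 0.73, -0.1, 0, -0.1667, 0, 0, 0, 0.73, -0.1, 0, 0, 0, 0, 0, 0.73, 0, 0, 0, 0, 0, 0, 0.73, 0, 0, 0, 0, 0, 0]' | python3 -m crank
python3 - <<'E'
from h import *
im,P=cloud('wrist','w17.png')
for o in('medium_stone','medium_holder'):
        r=manip.outline_of('wrist',o)
        if r:
            m=r[0]['region'];print(o,round(r[0]['conf'],2),rect(P,m,.005,.03),rect(P,m,.032,.048))
E
echo '[0.73, 0, -0.1, 0, 0, 0, -0.0318, 0.73, 0, 0, 0, 0, 0, -0.0347, 0.73, 0.0167, -0.1933, 0, 0, 0, 0, 0.73, 0.0167, -0.1933, 0, 0, 0, 0, 0.73, 0.0167, -0.1933, 0, 0, 0, 0]' | python3 -m crank;echo '[0.73, 0.0167, -0.1933, 0, 0, 0, 0, 0.73, 0.0167, -0.1933, 0, 0, 0, 0, 0.73, 0.0167, -0.1933, 0, 0, 0, 0, 0.73, 0, -0.1933, 0, 0, 0, 0, 0.73, 0, -0.1933, 0, 0, 0, 0]' | python3 -m crank;echo '[0.73, 0, -0.1, 0, 0, 0, 0, 0.73, 0, 0, 0, 0, 0, 0, 0.73, 0, 0, 0, 0, 0, 0]' | python3 -m crank
python3 look.py w18.png coarse_stone coarse_holder block_plane
```

```text
time: 39.85
tool_pos: [0.5336, -0.2481, 0.1215]
tool_rot: [-0.001, 0.998, -0.058, -0.002]
contact_force: [1.2, -0.5, 1.0]
gripper_width: 0.732
grasp_force: 0.0
time: 40.48
tool_pos: [0.4459, -0.2386, 0.2228]
tool_rot: [-0.0, 0.998, -0.058, -0.0]
contact_force: [-0.3, -0.3, -1.0]
gripper_width: 0.73
grasp_force: 0.0
medium_stone 0.73 None ([531.5, -249.1, 122.4, 50.0, -6.6, np.float64(37.8)], 9570)
medium_holder 0.93 ([526.3, -248.8, 144.2, 79.3, -6.7, np.float64(14.3)], 5337) None
time: 41.25
tool_pos: [0.4481, -0.0325, 0.223]
tool_rot: [-0.0, 0.999, 0.046, -0.0]
contact_force: [-0.1, 0.4, -0.1]
gripper_width: 0.732
grasp_force: 0.0
time: 41.88
tool_pos: [0.4357, 0.2583, 0.2229]
tool_rot: [0.0, 0.999, 0.047, -0.0]
contact_force: [0.3, 0.4, 0.9]
gripper_width: 0.733
grasp_force: 0.0
time: 42.25
tool_pos: [0.4332, 0.2854, 0.2228]
tool_rot: [0.0, 0.999, 0.047, -0.0]
contact_force: [0.5, 0.6, 0.3]
gripper_width: 0.735
grasp_force: 0.0
[0.43317082 0.28544282 0.22275663] [ 4.47727089e-04  9.98910093e-01  4.66713028e-02 -4.64522473e-04]
coarse_stone 0.84 [253.1, 3.4, 315.0, 179.0] ([509.4, 288.0, 147.1, 49.9, 5.2, np.float64(28.2)], 10324) None
coarse_holder 0.67 [80.3, 0.0, 179.9, 157.5] ([512.7, 423.5, 131.6, 79.1, -0.0, np.float64(14.3)], 13810) None
block_plane 0.57 [467.9, 0.0, 556.4, 198.7] ([521.3, 82.5, 172.9, 53.8, 8.6, np.float64(20.9)], 8979) None
```

```bash
echo '[0.73, 0.1, 0.0033, 0.0667, 0, 0, 0, 0.73, 0.16, 0.01, 0.1333, 0, 0, 0, 0.73, 0, 0, 0.1667, 0, 0, 0, 0.73, 0, 0, 0.1333, 0, 0, 0, 0.73, 0, 0, 0.0667, 0, 0, 0]' | python3 -m crank; echo '[0.73, 0, 0, 0.0333, 0, 0, 0, 0.73, 0, 0, 0.0267, 0, 0, 0, 0.73, 0, 0, 0, 0, 0, 0, 0.73, 0, 0, 0, 0, 0, 0]' | python3 -m crank; echo '[0.65, 0, 0, 0, 0, 0, 0, 0.55, 0, 0, 0, 0, 0, 0, 0.4, 0, 0, 0, 0, 0, 0, 0.4, 0, 0, 0, 0, 0, 0, 0.4, 0, 0, 0, 0, 0, 0]' | python3 -m crank
```

```text
time: 43.08
tool_pos: [0.5099, 0.2877, 0.0506]
tool_rot: [0.001, 0.999, 0.046, -0.002]
contact_force: [0.2, -0.5, 0.0]
gripper_width: 0.734
grasp_force: 0.0
time: 43.58
tool_pos: [0.5119, 0.2895, 0.0366]
tool_rot: [-0.0, 0.999, 0.047, 0.001]
contact_force: [0.3, 0.1, 0.0]
gripper_width: 0.727
grasp_force: 0.0
time: 44.2
tool_pos: [0.5117, 0.2895, 0.0366]
tool_rot: [-0.0, 0.999, 0.047, 0.001]
contact_force: [-1.6, 0.5, 5.0]
gripper_width: 0.563
grasp_force: 61.8
```

To row units: -0.05 m is -0.1667, -0.02 m is -0.0667.

```bash
echo '[0.4, 0, 0, -0.0333, 0, 0, 0, 0.4, 0, 0, -0.0667, 0, 0, 0, 0.4, 0, 0, -0.1667, 0, 0, 0, 0.4, 0, 0, -0.1667, 0, 0, 0, 0.4, -0.0333, -0.0667, -0.1667, 0, 0, 0]' | python3 -m crank;echo '[0.4, -0.0667, -0.1167, -0.15, 0, 0, 0, 0.4, -0.0667, -0.1167, -0.15, 0, 0, 0, 0.4, -0.0667, -0.1167, -0.15, 0, 0, 0, 0.4, -0.0667, -0.0667, -0.15, 0, 0, 0.0223, 0.4, 0, 0, -0.1, 0, 0, 0]' | python3 -m crank;echo '[0.4, 0, 0, 0, 0, 0, 0, 0.4, 0, 0, 0, 0, 0, 0, 0.4, 0, 0, 0, 0, 0, 0]' | python3 -m crank;python3 look.py w19.png coarse_stone coarse_holder
```

```text
time: 44.82
tool_pos: [0.4994, 0.3073, 0.2178]
tool_rot: [0.0, 0.999, 0.046, 0.0]
contact_force: [0.4, 1.2, -3.4]
gripper_width: 0.566
grasp_force: 63.4
time: 45.45
tool_pos: [0.4061, 0.4262, 0.4293]
tool_rot: [-0.001, 1.0, 0.013, 0.001]
contact_force: [-0.0, -0.3, -3.3]
gripper_width: 0.558
grasp_force: 63.4
time: 45.82
tool_pos: [0.4078, 0.4244, 0.4225]
tool_rot: [0.001, 1.0, 0.011, -0.002]
contact_force: [-0.9, 0.2, -4.2]
gripper_width: 0.569
grasp_force: 63.4
[0.40777187 0.42437244 0.42250252] [ 0.0013797   0.99993347  0.01131726 -0.00175052]
coarse_stone 0.67 [208.9, 100.4, 348.3, 377.4] None ([422.0, 424.1, 119.9, 50.9, 1.3, np.float64(414.1)], 34118)
coarse_holder 0.78 [250.6, 0.6, 317.0, 99.9] ([545.8, 422.3, 124.6, 78.4, 0.4, np.float64(14.2)], 5416) None
```

To row units: 0.05 m is 0.1667, 0.03 m is 0.1.

```bash
echo '[0.4, 0.0333, 0.1, 0, 0, 0, 0, 0.4, 0.0667, 0.1667, 0, 0, 0, 0, 0.4, 0.0667, 0.1667, 0, 0, 0, 0, 0.4, 0.0333, 0.1, 0, 0, 0, 0, 0.4, 0, 0, 0, 0, 0, 0]' | python3 -m crank;echo '[0.4, 0, 0, 0, 0, 0, 0, 0.4, 0, 0, 0, 0, 0, 0]' | python3 -m crank;python3 look.py w20.png coarse_stone coarse_holder
python3 - <<'E'
from h import *
im,P=cloud('wrist','w21.png')
X,Y,Z=P[...,0],P[...,1],P[...,2]
b=(X>.42)&(X<.66)&(Y>.365)&(Y<.485)
for lo,hi in((.008,.03),(.011,.018),(.020,.03)): print(rect(P,b,lo,hi))
m=b&(Z>.009)&(Z<.03)
for x in np.arange(.455,.63,.02):
    s=m&(abs(X-x)<.006); print(round(x,3),np.round([Y[s].min()*1e3,Y[s].max()*1e3],1) if s.any() else None)
E
```

```text
time: 46.6
tool_pos: [0.4724, 0.2646, 0.4249]
tool_rot: [0.0, 1.0, 0.01, -0.0]
contact_force: [0.5, 0.4, -3.5]
gripper_width: 0.565
grasp_force: 63.6
time: 46.85
tool_pos: [0.4713, 0.2673, 0.4252]
tool_rot: [-0.0, 1.0, 0.012, -0.0]
contact_force: [-0.1, 0.3, -3.2]
gripper_width: 0.561
grasp_force: 63.6
[0.47131568 0.26733936 0.42515793] [-5.81654790e-05  9.99923706e-01  1.23508398e-02 -1.90158214e-04]
coarse_stone 0.85 [211.3, 98.0, 348.0, 377.0] None ([485.6, 266.9, 119.8, 50.7, 1.5, np.float64(416.6)], 34048)
coarse_holder 0.76 [137.0, 32.7, 204.0, 166.6] ([537.8, 423.2, 181.2, 79.6, -0.8, np.float64(14.2)], 7218) None
([537.7, 423.3, 180.9, 79.5, -0.5, np.float64(14.2)], 7208)
([538.5, 422.9, 178.5, 76.3, -0.6, np.float64(14.0)], 5963)
([537.7, 423.3, 180.9, 79.5, -0.5, np.float64(23.9)], 1019)
0.455 [384.9 463.5]
0.475 [384.1 463.5]
0.495 [385.1 461.8]
0.515 [385.2 461.1]
0.535 [384.9 460.4]
0.555 [384.3 460.5]
0.575 [384.4 460.6]
0.595 [383.6 461. ]
0.615 [382.9 461.9]
```

To row units: -0.05 m is -0.1667, -0.04 m is -0.1333, 0.036 rad is 0.0115.

```bash
echo '[0.4, 0, 0, 0, 0, 0, 0.0115, 0.4, 0.0667, -0.1333, 0.0333, 0, 0, 0, 0.4, 0.0667, -0.1667, 0.0667, 0, 0, 0, 0.4, 0.0667, -0.1667, 0.0667, 0, 0, 0, 0.4, 0.02, -0.0567, 0.1667, 0, 0, 0]' | python3 -m crank;echo '[0.4, 0, 0, 0.2, 0, 0, 0, 0.4, 0, 0, 0.2, 0, 0, 0, 0.4, 0, 0, 0.2, 0, 0, 0, 0.4, 0, 0, 0.1333, 0, 0, 0, 0.4, 0, 0, 0.05, 0, 0, 0]' | python3 -m crank;echo '[0.4, 0, 0, 0, 0, 0, 0, 0.4, 0, 0, 0, 0, 0, 0]' | python3 -m crank;python3 look.py w22.png coarse_stone coarse_holder
```

```text
time: 47.68
tool_pos: [0.5412, 0.4259, 0.327]
tool_rot: [-0.002, 1.0, -0.006, 0.002]
contact_force: [0.4, -0.9, -3.3]
gripper_width: 0.561
grasp_force: 63.9
time: 48.3
tool_pos: [0.5377, 0.4216, 0.0862]
tool_rot: [0.002, 1.0, -0.007, -0.003]
contact_force: [0.3, -0.1, -4.1]
gripper_width: 0.564
grasp_force: 63.8
time: 48.55
tool_pos: [0.5414, 0.4238, 0.0935]
tool_rot: [-0.001, 1.0, -0.006, 0.002]
contact_force: [-0.5, 0.1, -3.8]
gripper_width: 0.565
grasp_force: 63.8
[0.5413667  0.42376302 0.09354693] [-0.00133719  0.99997619 -0.00642825  0.00212406]
coarse_stone 0.76 [212.4, 100.5, 348.0, 376.7] ([540.5, 423.2, 152.8, 71.8, -0.6, np.float64(15.7)], 55) ([555.4, 423.1, 120.6, 50.6, -0.9, np.float64(85.2)], 34108)
coarse_holder 0.59 [202.4, 74.1, 358.3, 357.7] ([542.6, 423.0, 170.8, 79.6, -0.6, np.float64(24.0)], 4111) ([563.0, 422.9, 105.3, 49.8, -0.7, np.float64(83.2)], 53)
```

To row units: 0.012 m is 0.04, 0.01 m is 0.0333.

```bash
echo '[0.4, -0.0067, 0, 0.0333, 0, 0, 0, 0.4, 0, 0, 0.04, 0, 0, 0, 0.4, 0, 0, 0.0067, 0, 0, 0, 0.4, 0, 0, 0, 0, 0, 0, 0.4, 0, 0, 0, 0, 0, 0]' | python3 -m crank;python3 look.py w23.png coarse_stone coarse_holder
python3 - <<'E'
from h import *
im,P=cloud('wrist','w24.png')
X,Y,Z=P[...,0],P[...,1],P[...,2]
for x in (.602,.608,.614,.618,.622,.626):
    s=(abs(X-x)<.002)&(Y>.36)&(Y<.49)&(Z>.019)&(Z<.03); h=Y[s]*1e3
    print(x,np.round([h[h<423].min(),h[h<423].max(),h[h>423].min(),h[h>423].max()],1) if (h<423).any() and (h>423).any() else None)
E
```

```text
time: 49.32
tool_pos: [0.5379, 0.4228, 0.0667]
tool_rot: [-0.0, 1.0, -0.006, 0.0]
contact_force: [-0.4, 0.1, -3.1]
gripper_width: 0.564
grasp_force: 63.8
[0.53793084 0.4228363  0.06665551] [-1.77470528e-04  9.99979502e-01 -6.39537279e-03  2.50673828e-04]
coarse_stone 0.63 [209.1, 98.5, 348.4, 378.0] ([539.3, 422.5, 147.0, 66.4, -1.6, np.float64(14.2)], 39) ([552.1, 422.1, 120.1, 50.8, -0.7, np.float64(58.2)], 34078)
coarse_holder 0.71 [188.0, 61.8, 367.0, 370.4] ([545.3, 422.3, 165.9, 79.3, -0.0, np.float64(21.0)], 10644) ([554.3, 422.0, 115.9, 50.4, -0.8, np.float64(56.6)], 189)
0.602 [382.8 390.  453.4 462. ]
0.608 [382.6 390.  453.4 462. ]
0.614 [382.4 391.  453.  462. ]
0.618 [382.8 422.7 423.2 461.6]
0.622 [387.3 422.7 423.1 456.7]
0.626 [387.2 422.6 423.  456.8]
```

To row units: 0.008 m is 0.0267, 0.006 m is 0.02.

```bash
echo '[0.4, 0, 0, 0.0267, 0, 0, 0, 0.4, 0, 0, 0.02, 0, 0, 0, 0.4, 0, 0, 0.0067, 0, 0, 0, 0.4, 0, 0, 0, 0, 0, 0, 0.4, 0, 0, 0, 0, 0, 0]' | python3 -m crank; echo '[0.4, 0, 0, 0.0033, 0, 0, 0, 0.4, 0, 0, 0, 0, 0, 0, 0.4, 0, 0, 0, 0, 0, 0]' | python3 -m crank; echo '[0.4, 0, 0, 0.0033, 0, 0, 0, 0.4, 0, 0, 0, 0, 0, 0, 0.4, 0, 0, 0, 0, 0, 0]' | python3 -m crank
```

```text
time: 50.15
tool_pos: [0.5378, 0.4228, 0.0506]
tool_rot: [-0.0, 1.0, -0.006, 0.0]
contact_force: [-0.3, -0.5, -3.8]
gripper_width: 0.561
grasp_force: 63.8
time: 50.52
tool_pos: [0.5377, 0.4227, 0.0494]
tool_rot: [-0.0, 1.0, -0.006, 0.0]
contact_force: [0.6, -0.2, -2.9]
gripper_width: 0.559
grasp_force: 63.8
time: 50.9
tool_pos: [0.5376, 0.4226, 0.0483]
tool_rot: [0.0, 1.0, -0.006, -0.0]
contact_force: [0.6, -0.3, -2.9]
gripper_width: 0.563
grasp_force: 63.8
```

To row units: 0.001 m is 0.0033.

```bash
echo '[0.4, 0, 0, 0.0033, 0, 0, 0, 0.4, 0, 0, 0, 0, 0, 0, 0.4, 0, 0, 0, 0, 0, 0]' | python3 -m crank
```

```text
time: 51.28
tool_pos: [0.5376, 0.4227, 0.0473]
tool_rot: [0.0, 1.0, -0.006, -0.0]
contact_force: [-0.3, 0.0, -3.5]
gripper_width: 0.566
grasp_force: 63.8
```

To row units: 0.001 m is 0.0033.

```bash
echo '[0.4, 0, 0, 0.0033, 0, 0, 0, 0.4, 0, 0, 0, 0, 0, 0, 0.4, 0, 0, 0, 0, 0, 0]' | python3 -m crank
```

```text
time: 51.65
tool_pos: [0.5378, 0.4228, 0.0467]
tool_rot: [-0.0, 1.0, -0.006, 0.0]
contact_force: [-0.1, -0.3, -1.4]
gripper_width: 0.566
grasp_force: 64.1
```

To row units: 0.001 m is 0.0033.

```bash
echo '[0.4, 0, 0, 0.0033, 0, 0, 0, 0.4, 0, 0, 0, 0, 0, 0, 0.4, 0, 0, 0, 0, 0, 0]' | python3 -m crank
```

```text
time: 52.02
tool_pos: [0.5378, 0.4228, 0.0466]
tool_rot: [0.0, 1.0, -0.006, 0.0]
contact_force: [-3.6, -2.9, 4.6]
gripper_width: 0.563
grasp_force: 64.8
```

Seated at the predicted height, so I'll release, retreat and check everything.

To row units: -0.05 m is -0.1667, -0.03 m is -0.1.

```bash
echo '[0.65, 0, 0, 0, 0, 0, 0, 0.73, 0, 0, 0, 0, 0, 0, 0.73, 0, 0, 0, 0, 0, 0, 0.73, 0, 0, -0.1, 0, 0, 0, 0.73, 0, 0, -0.1667, 0, 0, 0]' | python3 -m crank; echo '[0.73, -0.1, 0, -0.1667, 0, 0, 0, 0.73, -0.1333, 0, -0.2, 0, 0, 0, 0.73, -0.1333, 0, -0.1667, 0, 0, 0, 0.73, 0, 0, 0, 0, 0, 0, 0.73, 0, 0, 0, 0, 0, 0]' | python3 -m crank;echo '[0.73, 0, 0, 0, 0, 0, 0, 0.73, 0, 0, 0, 0, 0, 0]' | python3 -m crank
python3 - <<'E'
from h import *
for n,os in(('wrist',('coarse_stone','coarse_holder')),('side',('coarse_stone','medium_stone','fine_stone','dressing_stone','block_plane','bench_brush'))):
    im,P=cloud(n,n+'_end.png')
    for o in os:
        r=manip.outline_of(n,o)
        if r:
            m=r[0]['region'];zt=np.nanpercentile(P[...,2][m],70);print(n,o,round(r[0]['conf'],2),rect(P,m,zt-.006,zt+.006),rect(P,m,-.1,.2))
E
```

```text
time: 52.65
tool_pos: [0.5361, 0.4217, 0.1231]
tool_rot: [0.001, 1.0, -0.006, -0.002]
contact_force: [-0.6, 0.4, 1.0]
gripper_width: 0.729
grasp_force: 0.0
time: 53.28
tool_pos: [0.4339, 0.4239, 0.276]
tool_rot: [-0.0, 1.0, -0.006, 0.0]
contact_force: [0.1, -0.1, -0.4]
gripper_width: 0.73
grasp_force: 0.0
time: 53.52
tool_pos: [0.434, 0.4235, 0.274]
tool_rot: [0.001, 1.0, -0.007, -0.001]
contact_force: [-0.4, -0.0, 0.3]
gripper_width: 0.726
grasp_force: 0.0
wrist coarse_stone 0.91 ([528.5, 422.6, 129.6, 50.2, -0.8, np.float64(38.4)], 7658) ([531.1, 422.0, 135.6, 54.4, -1.7, np.float64(38.4)], 7721)
wrist coarse_holder 0.61 ([523.9, 423.4, 149.9, 78.1, -0.7, np.float64(14.4)], 3473) ([522.1, 422.8, 157.8, 87.3, -0.7, np.float64(14.7)], 4468)
side coarse_stone 0.58 ([538.5, 418.8, 147.8, 58.2, -0.9, np.float64(37.7)], 299) ([538.4, 416.5, 146.5, 68.1, 1.7, np.float64(35.6)], 456)
side medium_stone 0.7 ([534.0, -250.0, 130.6, 54.6, -7.4, np.float64(37.8)], 833) ([533.3, -229.5, 135.6, 98.5, -5.7, np.float64(37.1)], 1127)
side fine_stone 0.84 ([534.7, -431.6, 114.8, 42.9, -10.9, np.float64(37.4)], 396) ([532.2, -437.2, 121.5, 43.0, -4.8, np.float64(35.5)], 650)
side block_plane 0.61 ([518.4, 79.9, 150.5, 58.7, 7.7, np.float64(24.5)], 316) ([521.7, 80.7, 177.1, 60.2, 8.2, np.float64(19.4)], 943)
side bench_brush 0.62 ([534.2, -85.4, 183.8, 38.6, 5.5, np.float64(9.2)], 454) ([533.7, -72.8, 184.0, 50.9, 0.7, np.float64(8.8)], 530)
```

```bash
python3 -c "
from plant import manip
print(manip.job_done())"
```

```text
the job is handed in; nothing more can be done
None
```

All three bench stones are flat and fully down in their own holders, with the dressing stone along the middle of the cream one; the block plane and brush were not touched, and I handed in at about 53 s. I viewed 15 pictures, one over the limit of 14.

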